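# Fetch the long block from its tilt-out bin

### The arm

A 6-joint arm with a two-finger parallel gripper is mounted at the origin on a cart in front of the work surface, level with it; the furniture and walls round the work are solid. World frame = base frame: x ahead of the robot, y to its left, z up, the work surface at z = 0. Lengths are in m, angles in degrees, forces in N, time in s.
With the tool pointing down it reaches from about 0.35 to 0.725 m from the base axis. Payload 4.3 kg.
Tool frame: the origin (TCP) lies midway between the tips of the shut fingers; the grasp point (between the pads) lies 19 mm behind it; z points along the fingers, y is the direction in which the jaws open and shut (so a half turn about z gives the same grasp; the last joint's range is limited). The gripper opens to 85 mm and grips with 20 to 120 N. Pads are 22 mm wide; open, the fingers measure 114 mm over their backs; the gripper's body (76 mm by 85 mm) begins 54 mm behind the grasp point. The pads swing forward as they close: fully open they stand 13 mm farther back than shut.
Start: joints at [63.524, 21.618, 4.641, 73.018, 0, 83.68], TCP at [0.198, 0.54, 0.231] pointing down, gripper open.
Joint ranges: [-156.06, 156.06], [-48.1, 94.91], [-58.44, 69.94], [-101.28, 121.22], [-78.64, 73.56], [-180, 180]. Speed limits (degrees/s): [147.25, 147.25, 180, 180, 180, 180].

### API

Orientations are given as [roll, pitch, yaw] about the fixed x, y, z axes, in that order (R = Rz(yaw) Ry(pitch) Rx(roll)).
In Python, from workcell import r gives the robot as it stands.
- The arm moves only by the tool play_rows, never from a script. Its arguments are lists of equal length, an entry for each row: "linear": the shift along the tool's x, y, z in mm, a list of three; "rot": the turn, a rotation vector about the tool's x, y, z in degrees, a list of three; "gripper": the closure, from 0 (fully open) to 1 (shut). A call has 1 to 12 rows; each row shifts and turns the pose as measured when the row begins, along the tool's axes as they then stand; what a row does not reach is not made up. A row lasts 1/8 s, in which the tool goes at most 62.5 mm and 10.7 degrees, less where a joint would pass 70% of its speed; a pose out of reach is approached as far as the arm can. A call is refused whole if a number of a shift passes 62.5 or a number of a turn 10.7, either way. A call with a gripper value outside its range is refused whole. The fingers move at their own pace and stop on an object; "squeeze" is the grip in N (left out, the last holds). Time passes only in rows, so rows that do not move let the fingers close. It gives the time, the measured TCP pose, the force and the opening at its end, in the units of the state.
- r.observe(): the state, without advancing time (a new reading comes with each control period).
- r.grab_frame(name): name is "side" or "top"; returns (picture, depth): 480x640x3 uint8, blue, green, red; 480x640 float32, m along the optical axis (not along the pixel's ray), 0 where there is no reading.
- r.get_calibration(name): a dict with "intrinsics" (3x3 intrinsics, pixels), "k1" (the pictures are not rectified: a ray, as slopes to the right and down, at radius r is drawn at 1 + k1 r^2 times it, then the intrinsics apply), "R" (3x3) and "t" (3): a world point X has camera coordinates R X + t. Camera axes: x right, y down, z forward; pixel columns grow to the right and rows downward; lengths in m; the calibration is good to about 2 mm. A picture is of the moment at which its call begins. get_calibration takes no time and is no camera call.
- r.job_done(): hands the job in, once; it reports no verdict.
The state is a dict: "time": time; "joint_pos": joint angles; "joint_vel": joint speeds; "tau": joint torques, N m; "ee_pos": TCP position; "tcp_rot": TCP orientation; "wrist_force": force on the tool from outside, world axes, zero at the start; "torque": the same for the moment, N m; "gripper_width": opening from 0.0 (shut) to 1.0 (fully open).
Only numpy, scipy, OpenCV 4.12 (cv2) and the standard library are available. Lean on these libraries where they do the work, as an engineer would, in place of code of your own. Each camera call takes 0.05 s, during which the arm holds its last target.

### The job

The stand on the right has two see-through tilt-out bins, each holding one upright block of wood; tilt open only the bin with the longer block, take that block out and lay it flat on the stop board, wholly on the board, with one long edge flush against the fence, ready to be sawn. Finish with both bins fully shut, leave the short block where it is in its shut bin, and do not knock over or shift the glue bottle and the two jars.

Things in the scene. Friction and masses are not known exactly. Their poses are not given: they have to be found in the camera images.
- bin_stand: fixed plywood stand of two tilt-out bins, 250 mm wide (y), 90 deep (x), 145 high. Origin on the bench, midway across, below the bins' pivot line (x = 0, z = 12 mm, along y). +x points into the stand, +y to the left seen from the front. Bin centres at y = +60 (left) and -60 mm (right). Flat bare roof: top at z = 145 mm, x = 8 to 91 mm; no wall or roof reaches forward of x = 4 mm
- bin_left (a joint): tilt of the left bin (stand's +y side): 0 = shut, panel upright; grows as its top comes forward about the pivot at its bottom, to a stop at 1.05 rad (60 degrees). Light: under 2 N at the lip. Slight friction; fully open it rests on its stop and stays, shut it stays shut
- bin_right (a joint): the same for the right bin (stand's -y side)
- bin_left_lip (a point): middle of the upper edge of the left bin's wooden pull lip; moves with the bin. The clear front panel, 106 mm wide, 6 thick (x = -3 to 3 mm when shut), reaches 165 mm from the pivot; its top 30 mm are the lip, 7 mm thick, standing 32 mm above the roof just in front of the roof's edge, so that a fingertip over the roof can hook behind it and pull it forward
- bin_right_lip (a point): the same for the right bin. Inside, each bin has a floor 6 mm above the pivot, sides up to 55 mm above the pivot and 100 mm apart, and a back 57 mm behind the pivot, 46 mm high; above that it is open
- long_block (a point): centre of the longer block, pale wood, 100 mm long (its y axis), 45 wide (x), 22 thick (z), about 70 g. It starts upright in either bin, broad face to the front, foot on the bin floor; with the bin fully open it lies back on the tilted panel, foot on the bin floor, sloping up at about 30 degrees towards the front
- short_block (a point): centre of the shorter block, brown wood, 70 mm long (its y axis), 40 wide (x), 22 thick (z), upright in the other bin; it stays there
- stop_board: fixed plywood stop board on the left, 130 mm (x) by 200 mm (y), 15 thick, with a wooden fence along its far edge: 190 mm long along y, working face at x = +45 mm looking to -x, top at z = 37 mm (22 above the board). Origin under the board's centre, on the bench. A block lying flat against the fence has its centre at x = 22.5, z = 26 mm
- glue_white: standing white glue bottle, 46 mm across, 101 mm high, left of the stop board; origin at its foot
- amber_jar: amber jar, 46 mm across, 59 mm high, in front of the stand to its right; origin at its foot
- black_jar: small dark tin, 54 mm across, 50 mm high, 24 to 26 cm in front of the stand; origin at its foot
Not all that is in view belongs to the job. There is more than one size of the stop_board; the job needs the larger.

How it is judged (in metres and radians):
On the way, in this order (a step that is already met when the one before it is completed fails the run):
1. one bin is tilted well open (value of joint any of bin_left, bin_right above 0.6 rad), for 0.1 s.
2. the long block is out of the bin, on or over the stop board (horizontal distance between long_block and stop_board below 0.1 m), for 0.1 s.
At the end, for the whole second after the job is handed in: Both bins shut (under 0.1 rad); the long block flat on the stop board (0.1 rad), wholly on it (centre within 52 mm of the middle along the fence), long edge at the fence (gap under 4 mm, parallel within 0.08 rad); the short block still in its place (25 mm) (value of joint each of bin_left, bin_right below 0.1 rad and x of long_block in the frame of stop_board between 0.0185 and 0.0255 m and y of long_block in the frame of stop_board between -0.052 and 0.052 m and z of long_block in the frame of stop_board between 0.022 and 0.03 m and angle between the z axis of long_block and the z axis of stop_board, either way round below 0.1 rad and angle between the y axis of long_block and the y axis of stop_board, either way round below 0.08 rad and distance of short_block from where it was at the start of the episode below 0.025 m and velocity of joint each of bin_left, bin_right below 0.05 rad/s); the robot touches nothing.
It fails at once if the short block is disturbed (moved over 25 mm), or both bins stand open (distance of short_block from where it was at the start of the episode above 0.025 m or value of joint each of bin_left, bin_right above 0.3 rad).
It fails at once if the glue bottle or a jar is knocked over or shifted by over 30 mm (angle between any of glue_white, amber_jar, black_jar's own z axis and vertical above 0.5 rad or distance of any of glue_white, amber_jar, black_jar from where it was at the start of the episode above 0.03 m).
It also fails if it takes over 72 s, if anything falls off the work surface, if the arm or the gripper's body presses on something with over 40 N, if the wrist force passes 120 N, or if a joint passes its speed limit or range.

## Working session

There is one attempt and no reset: what is moved stays moved. The work goes in short steps, Python scripts to look and compute and a tool call to move; the robot and the scene stay as the last step left them, time stands still between calls to the robot, and variables do not carry over. Pictures are saved under pics/ and viewed, and the job is handed in when it is done.

Besides the shell and the picture viewer there is one more tool, called after "Call:" in YAML: its name, and indented under it one key for each argument. play_rows: Moves the arm, as the interface text tells. Its arguments: {"type":"object","properties":{"linear":{"type":"array","items":{"type":"array","items":{"type":"number"}}},"rot":{"type":"array","items":{"type":"array","items":{"type":"number"}}},"gripper":{"type":"array","items":{"type":"number"}},"squeeze":{"type":"number"}},"required":["linear","rot","gripper"]}

```bash
ls; mkdir -p pics
python3 - <<'E'
from workcell import r
import cv2,numpy as np
print(r.observe())
for n in("side","top"):
    im,d=r.grab_frame(n); cv2.imwrite(f"pics/{n}0.png",im); np.save(f"pics/{n}0.npy",d)
    c=r.get_calibration(n); print(n,c)
E
```

```text
pics
{'time': 0.0, 'joint_pos': array([6.35222054e+01, 2.16650861e+01, 4.56223969e+00, 7.30188038e+01,
       3.97256319e-04, 8.36805918e+01]), 'joint_vel': array([ 0.03359109,  0.05473428, -0.05643345, -0.09063511, -0.04256588,
       -0.00245701]), 'tau': array([-8.28255143e-04, -4.63597083e+01,  2.69878113e+01,  2.07462214e-02,
       -1.87649530e-04, -1.09978842e-05]), 'ee_pos': array([0.19784483, 0.5391813 , 0.23032443]), 'tcp_rot': array([-1.79879133e+02, -1.37849926e-02,  1.59841599e+02]), 'wrist_force': array([ 1.42988281, -0.02553641, -0.18627417]), 'torque': array([-0.05728895,  0.00357906, -0.02716295]), 'gripper_width': 0.9979586857580411}
side {'intrinsics': array([[474.09411953,   0.        , 322.54695789],
       [  0.        , 474.09411953, 247.47892929],
       [  0.        ,   0.        ,   1.        ]]), 'k1': -0.04390365895301562, 'R': array([[ 0.95114214, -0.30840881, -0.01458208],
       [-0.17968042, -0.51449628, -0.83845604],
       [ 0.2510848 ,  0.80011098, -0.54477412]]), 't': array([-0.4899869 ,  0.19154575,  1.37498274])}
top {'intrinsics': array([[595.3697645 ,   0.        , 318.45231832],
       [  0.        , 595.3697645 , 238.13011712],
       [  0.        ,   0.        ,   1.        ]]), 'k1': -0.07749977493935949, 'R': array([[-0.41045157, -0.91181347,  0.01121183],
       [-0.79537555,  0.35196962, -0.49345225],
       [ 0.44599019, -0.21145587, -0.86970062]]), 't': array([0.21715315, 0.48002698, 1.8229444 ])}
```

View pics/side0.png

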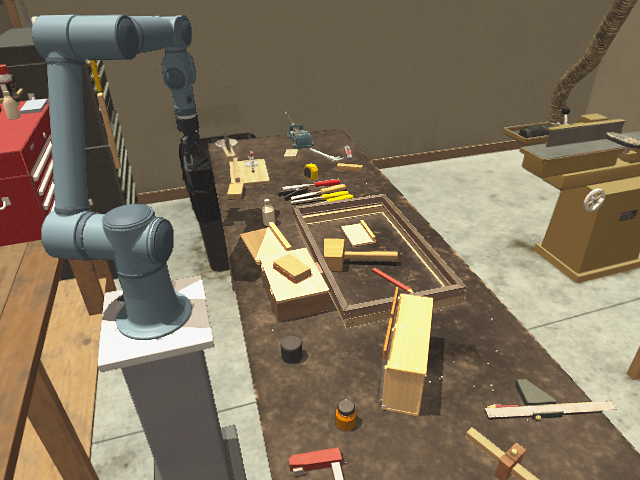

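View pics/top0.png

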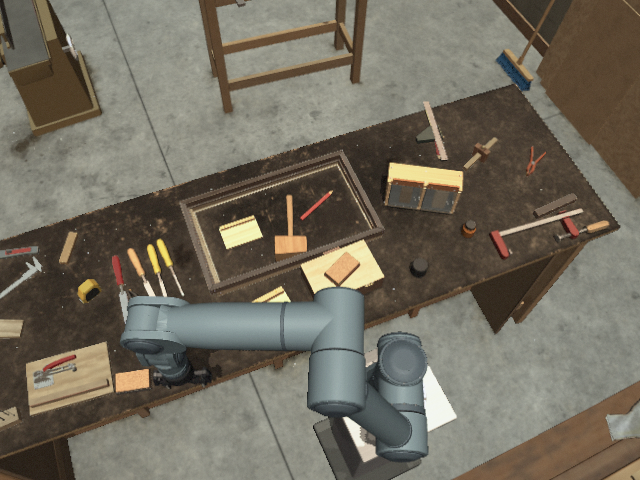

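```bash
cat > h.py <<'E'
import numpy as np,cv2
from workcell import r
def ray(n,u,v):
    c=r.get_calibration(n);K=c["intrinsics"];k=c["k1"]
    xd=(u-K[0,2])/K[0,0];yd=(v-K[1,2])/K[1,1]
    x,y=xd,yd
    for _ in range(20):
        s=1+k*(x*x+y*y);x=xd/s;y=yd/s
    return np.stack([x,y,np.ones_like(x)],-1)
def pt_depth(n,u,v,d):
    c=r.get_calibration(n);u=np.asarray(u,float);v=np.asarray(v,float)
    return (ray(n,u,v)*np.asarray(d)[...,None]-c["t"])@c["R"]
def pt_plane(n,u,v,z):
    c=r.get_calibration(n);d=ray(n,np.asarray(u,float),np.asarray(v,float))@c["R"];o=-c["R"].T@c["t"]
    s=(z-o[2])/d[...,2];return o+s[...,None]*d
def proj(n,X):
    c=r.get_calibration(n);K=c["intrinsics"];p=np.asarray(X)@c["R"].T+c["t"]
    x=p[...,0]/p[...,2];y=p[...,1]/p[...,2];s=1+c["k1"]*(x*x+y*y)
    return np.stack([K[0,0]*x*s+K[0,2],K[1,1]*y*s+K[1,2]],-1)
def cloud(n,d):
    v,u=np.mgrid[0:480,0:640].astype(float)
    return pt_depth(n,u,v,d)
def crop(im,u0,v0,w,h,s,name):
    o=cv2.resize(im[v0:v0+h,u0:u0+w],None,fx=s,fy=s,interpolation=cv2.INTER_CUBIC)
    cv2.imwrite(name,o)
E
python3 - <<'E'
from h import *
s=cv2.imread("pics/side0.png");t=cv2.imread("pics/top0.png")
crop(t,300,150,200,150,4,"pics/t_c1.png")
crop(t,170,170,200,150,4,"pics/t_c2.png")
crop(s,220,180,200,150,4,"pics/s_c1.png")
crop(s,270,280,200,150,4,"pics/s_c2.png")
E
```

```text
(no output)
```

View pics/t_c1.png

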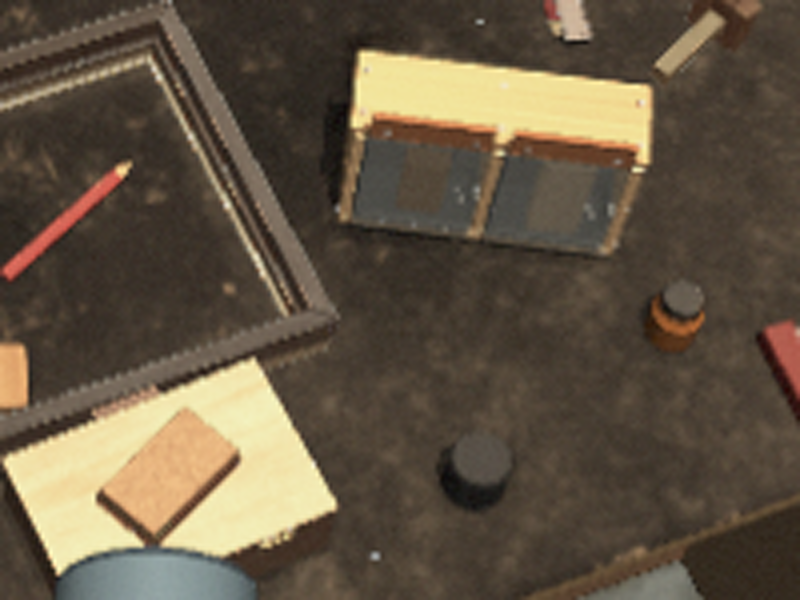

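View pics/t_c2.png

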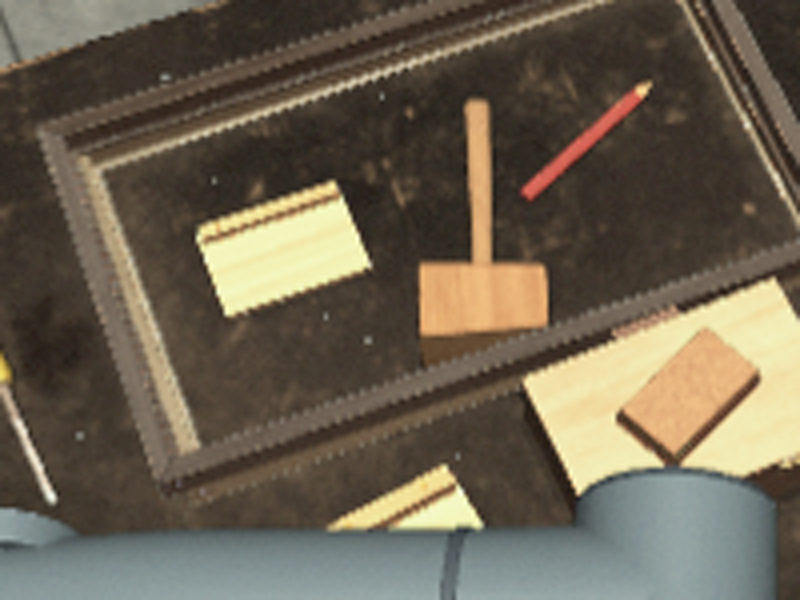

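View pics/s_c1.png

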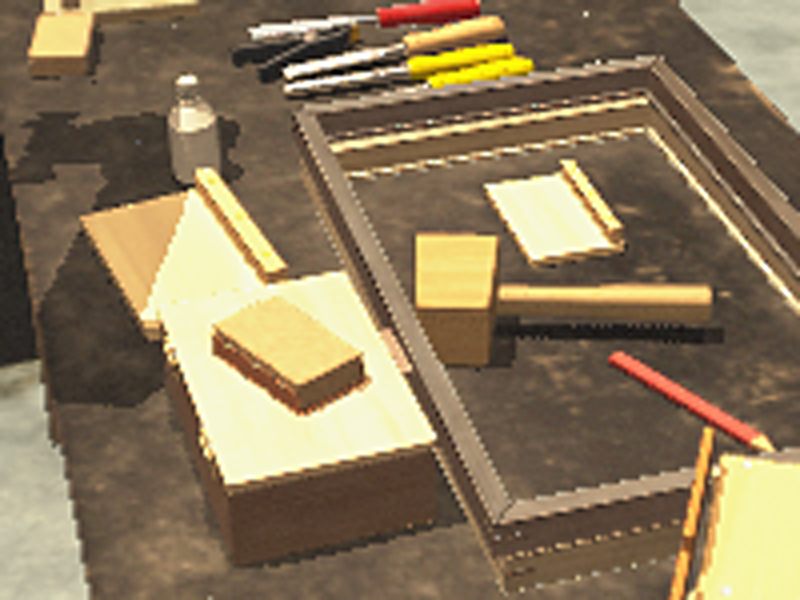

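View pics/s_c2.png

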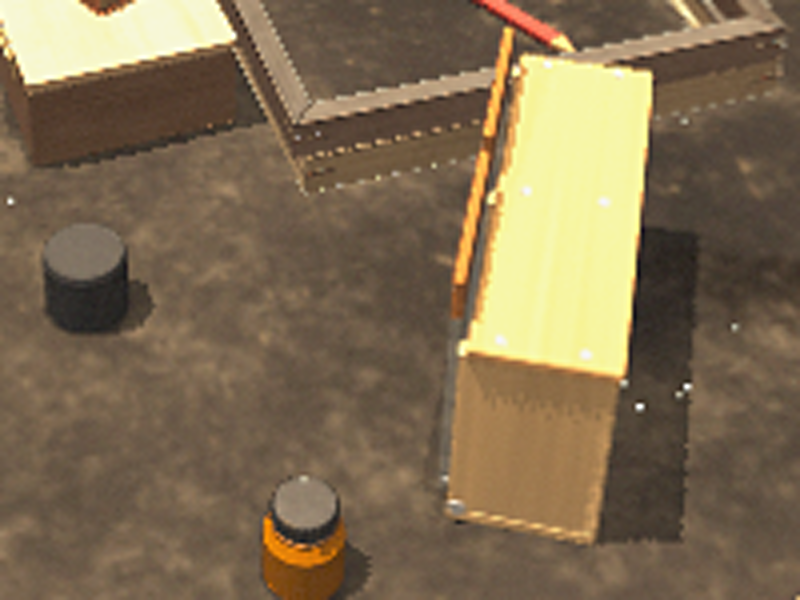

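Run:
```python
from h import *
for n in("side","top"):
    d=np.load(f"pics/{n}0.npy");P=cloud(n,d);im=cv2.imread(f"pics/{n}0.png")
    ok=(d>0)
    u0,v0,u1,v1=(375,280,445,420) if n=="side" else (370,150,480,225)
    m=np.zeros(d.shape,bool);m[v0:v1,u0:u1]=1
    q=P[ok&m&(abs(P[...,2]-.145)<.008)]
    print(n,len(q),q.mean(0),cv2.minAreaRect((q[:,:2]*1000).astype(np.float32)), np.percentile(q[:,2],[5,50,95]))
    b=P[ok&m&(abs(P[...,2]-.173)<.008)]
    print(" lip",len(b),b.mean(0), cv2.minAreaRect((b[:,:2]*1000).astype(np.float32)), np.percentile(b[:,2],[5,50,95]))
    g=P[ok&m&(abs(P[...,2])<.02)];print(" bench z",np.median(g[:,2]))
    u0,v0,u1,v1=(235,215,335,300) if n=="side" else (250,235,390,300)
    m[:]=0;m[v0:v1,u0:u1]=1
    h=np.histogram(P[ok&m][:,2],bins=np.arange(-.01,.15,.005));print(list(zip((h[1]*1000).round(),h[0])))
def jar(n,box):
    d=np.load(f"pics/{n}0.npy");P=cloud(n,d);u0,v0,u1,v1=box
    q=P[v0:v1,u0:u1].reshape(-1,3);dd=d[v0:v1,u0:u1].ravel()
    q=q[(dd>0)&(q[:,2]>.01)&(q[:,2]<.15)];zt=np.percentile(q[:,2],98);t=q[q[:,2]>zt-.006]
    print(n,box,"top z",zt,"mean",t.mean(0),"minR",cv2.minEnclosingCircle((t[:,:2]*1000).astype(np.float32)))
jar("top",(408,252,432,280));jar("side",(278,334,306,364))
jar("top",(458,216,480,240));jar("side",(332,396,360,432))
jar("side",(258,196,278,227))
```

```text
side 2895 [ 0.58434399 -0.45060412  0.14360952] ((590.21875, -434.57952880859375), (264.65863037109375, 92.67622375488281), 57.302825927734375) [0.14093538 0.14363253 0.14620857]
 lip 231 [ 0.54286254 -0.42428179  0.17424037] ((550.3447265625, -411.6772155761719), (228.21676635742188, 7.372687339782715), 57.79335403442383) [0.1674018  0.17503472 0.17750222]
 bench z -0.0011017560304629834
[(np.float64(-10.0), np.int64(342)), (np.float64(-5.0), np.int64(2302)), (np.float64(0.0), np.int64(474)), (np.float64(5.0), np.int64(203)), (np.float64(10.0), np.int64(745)), (np.float64(15.0), np.int64(235)), (np.float64(20.0), np.int64(103)), (np.float64(25.0), np.int64(101)), (np.float64(30.0), np.int64(164)), (np.float64(35.0), np.int64(156)), (np.float64(40.0), np.int64(68)), (np.float64(45.0), np.int64(88)), (np.float64(50.0), np.int64(104)), (np.float64(55.0), np.int64(210)), (np.float64(60.0), np.int64(469)), (np.float64(65.0), np.int64(193)), (np.float64(70.0), np.int64(759)), (np.float64(75.0), np.int64(1090)), (np.float64(80.0), np.int64(58)), (np.float64(85.0), np.int64(60)), (np.float6
[... 1950 characters left out ...]
0.6139831542969, -281.9423522949219), 26.139848709106445)
side (278, 334, 306, 364) top z 0.05101178842619315 mean [ 0.33539919 -0.29382209  0.0485116 ] minR ((336.4790344238281, -292.61236572265625), 27.132539749145508)
top (458, 216, 480, 240) top z 0.0648090567645617 mean [ 0.39300146 -0.51841743  0.06212282] minR ((396.7425537109375, -516.700927734375), 17.890186309814453)
side (332, 396, 360, 432) top z 0.06174623257074926 mean [ 0.39776515 -0.52727118  0.05901209] minR ((398.14276123046875, -526.1447143554688), 18.945266723632812)
side (258, 196, 278, 227) top z 0.09837926714755629 mean [0.42879075 0.40450765 0.09648272] minR ((429.8048400878906, 405.83270263671875), 9.430092811584473)
```

```bash
cat >> h.py <<'E'
from scipy.optimize import least_squares
def T2(p,X):
    X=np.asarray(X,float);c,s=np.cos(p[2]),np.sin(p[2]);o=X.copy()
    o[...,0]=p[0]+c*X[...,0]-s*X[...,1];o[...,1]=p[1]+s*X[...,0]+c*X[...,1];return o
def fit(obs,p0):
    f=lambda p:np.concatenate([(proj(n,T2(p,X))-np.array(uv)).ravel() for n,X,uv in obs])
    s=least_squares(f,p0);return s.x,s.fun.reshape(-1,2)
def cp(x,y,u0,v0,s=4): return [u0+(x+.5)/s-.5, v0+(y+.5)/s-.5]
E
python3 - <<'E'
from h import *
B=lambda x,y,z:[x/1e3,y/1e3,z/1e3]
S=[("side",B(8,125,145),cp(522,55,270,280)),("side",B(91,125,145),cp(653,70,270,280)),("side",B(91,-125,145),cp(627,377,270,280)),("side",B(8,-125,145),cp(463,350,270,280))]
T=[("top",B(91,125,145),cp(358,50,300,150)),("top",B(91,-125,145),cp(653,86,300,150)),("top",B(8,125,145),cp(350,130,300,150)),("top",B(8,-125,145),cp(645,166,300,150))]
for o in(S,T,S+T):
    p,f=fit(o,[.55,-.41,-.55]);print(p[:2],np.degrees(p[2]),f.round(1).tolist())
E
```

```text
[ 0.54905502 -0.41350518] -32.13439982442049 [[-0.4, 0.8], [-0.0, 1.7], [-0.5, -0.8], [0.9, -0.9]]
[ 0.54927671 -0.40332966] -32.481065766902155 [[0.9, 0.3], [-1.6, 0.4], [0.9, -0.4], [-0.1, -0.1]]
[ 0.55026566 -0.40967081] -32.13646087340569 [[-0.7, -0.2], [-0.4, 0.7], [-0.8, -2.3], [0.6, -2.3], [2.2, -0.3], [-0.4, -0.6], [2.3, -1.1], [1.3, -1.1]]
```

```bash
cat >> h.py <<'E'
from scipy.spatial.transform import Rotation as Ro
def cur():
    o=r.observe();return np.array(o["ee_pos"]),Ro.from_euler("xyz",o["tcp_rot"],degrees=True)
def rows(poses,start=None,rd=1):
    p,R=start or cur()
    L=[];W=[]
    for q,Q in poses:
        l=np.round(R.inv().apply(np.array(q)-p)*1000,rd);w=np.round((R.inv()*Q).as_rotvec(degrees=True),rd)
        L.append(l.tolist());W.append(w.tolist());p=p+R.apply(l/1000);R=R*Ro.from_rotvec(w,degrees=True)
    for i in range(0,len(L),12): print("linear",L[i:i+12],"\nrot",W[i:i+12],"n",len(L[i:i+12]))
    print("end",p.round(4),R.as_euler("xyz",degrees=True).round(1), "maxlin",np.abs(L).max() if L else 0,"maxrot",np.abs(W).max())
def eul(a,b,c): return Ro.from_euler("xyz",[a,b,c],degrees=True)
def lin(q,Q,step=.055,ang=9,start=None,polar=False):
    """poses from start to target"""
    p,R=start or cur();q=np.array(q,float);w=(R.inv()*Q).as_rotvec(degrees=True)
    if polar:
        a=[np.hypot(*p[:2]),np.arctan2(p[1],p[0]),p[2]];b=[np.hypot(*q[:2]),np.arctan2(q[1],q[0]),q[2]]
        a,b=np.array(a),np.array(b);Ln=np.linalg.norm((b-a)*[1,max(a[0],b[0]),1])
    else: Ln=np.linalg.norm(q-p)
    n=int(max(1,np.ceil(Ln/step),np.ceil(np.linalg.norm(w)/ang)))
    out=[]
    for i in range(1,n+1):
        t=i/n
        if polar:
            c=a+(b-a)*t;x=np.array([c[0]*np.cos(c[1]),c[0]*np.sin(c[1]),c[2]])
        else: x=p+(q-p)*t
        out.append((x,R*Ro.from_rotvec(w*t,degrees=True)))
    return out
E
python3 - <<'E'
from h import *
p=(.5493,-.409,np.radians(-32.2))
t=T2(p,np.array([.0,-.06,.30]));print(t,np.hypot(t[0],t[1]))
rows(lin(t,eul(180,0,147.8),polar=True))
# check block outlines
im=cv2.imread("pics/top0.png")
s=4;o=cv2.resize(im[150:300,300:500],None,fx=s,fy=s,interpolation=cv2.INTER_CUBIC)
P=(.5493,-.4035,np.radians(-32.4))
def poly(X,col):
    uv=proj("top",T2(P,np.array(X)/1e3));q=((uv-[300,150]+.5)*s-.5);cv2.polylines(o,[np.round(q).astype(int)],True,col,1)
for yc,col in((60,(0,255,0)),(-60,(0,0,255))):
    for x0 in(3,14):
        poly([[x0,yc-22.5,18],[x0,yc+22.5,18],[x0,yc+22.5,118],[x0,yc-22.5,118]],col)
    poly([[-3,yc-53,12],[-3,yc+53,12],[-3,yc+53,177],[-3,yc-53,177]],(255,0,0))
cv2.imwrite("pics/chk.png",o)
E
```

```text
[ 0.51732742 -0.45977159  0.3       ] 0.6921109578529028
linear [[-45.0, 3.0, -2.8], [-45.5, -0.2, -2.8], [-45.7, -3.4, -2.8], [-45.8, -6.8, -2.8], [-45.5, -9.9, -2.7], [-45.0, -13.3, -2.8], [-44.3, -16.4, -2.7], [-43.5, -19.7, -2.8], [-42.2, -22.9, -2.7], [-40.9, -25.9, -2.8], [-39.2, -29.0, -2.7], [-37.4, -31.9, -2.7]] 
rot [[-0.0, -0.0, 0.5], [-0.0, -0.0, 0.5], [-0.0, -0.0, 0.4], [-0.0, -0.0, 0.5], [-0.0, 0.0, 0.5], [-0.0, 0.0, 0.5], [-0.0, 0.0, 0.5], [-0.0, 0.0, 0.5], [-0.0, 0.0, 0.4], [-0.0, 0.0, 0.5], [-0.0, 0.0, 0.5], [-0.1, 0.0, 0.5]] n 12
linear [[-35.3, -34.7, -2.8], [-33.0, -37.4, -2.8], [-30.5, -39.8, -2.8], [-27.9, -42.3, -2.7], [-25.1, -44.3, -2.8], [-22.0, -46.4, -2.8], [-18.9, -48.1, -2.8], [-15.6, -49.7, -2.7], [-12.1, -51.0, -2.8], [-8.6, -52.0, -2.8], [-4.9, -52.9, -2.8], [-1.3, -53.5, -2.7]] 
rot [[0.0, 0.0, 0.5], [0.0, 0.0, 0.4], [0.0, 0.0, 0.5], [0.0, 0.0, 0.5], [0.0, -0.0, 0.5], [0.0, -0.0, 0.5], [0.0, -0.0, 0.5], [0.0, -0.0, 0.4], [0.0, -0.0, 0.5], [0.0, -0.0, 0.5], [-0.0, -0.0, 0.5], [-0.0, -0.0, 0.5]] n 12
linear [[2.5, -53.9, -2.8]] 
rot [[-0.0, -0.0, 0.4]] n 1
end [ 0.5173 -0.4598  0.3   ] [-180.    -0.   147.8] maxlin 53.9 maxrot 0.5
```

View pics/chk.png

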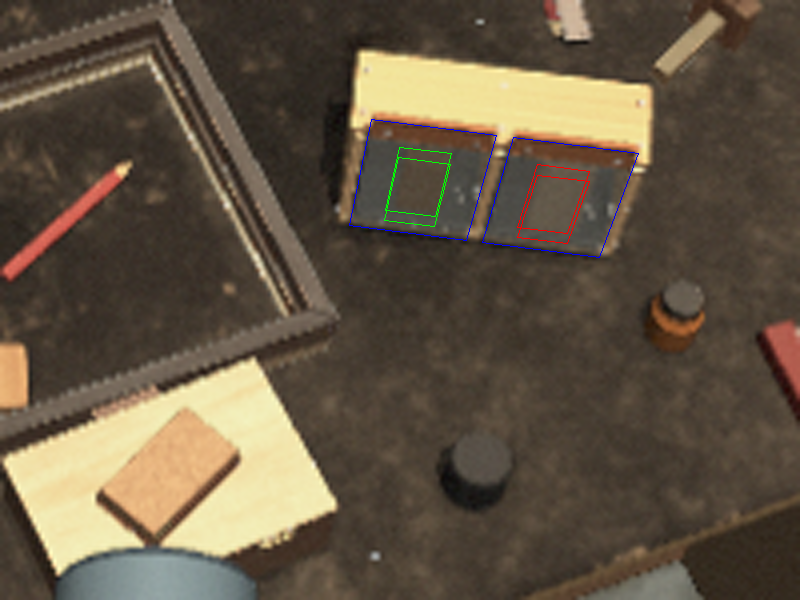

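Run:
```python
from h import *
im=cv2.imread("pics/top0.png")[175:220,380:470]
o=cv2.resize(im,None,fx=8,fy=8,interpolation=cv2.INTER_NEAREST);o=np.clip(o.astype(float)*2-60,0,255).astype(np.uint8)
cv2.imwrite("pics/bins.png",o)
```

```text
(no output)
```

View pics/bins.png

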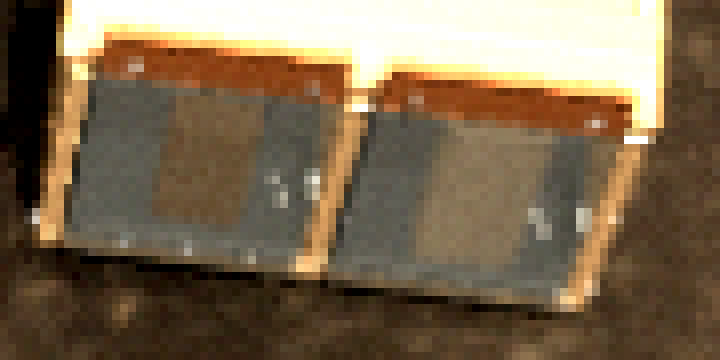

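Call:
play_rows:
  linear:
    - [-45,3,-3]
    - [-45.5,0,-3]
    - [-45.7,-3.4,-3]
    - [-45.8,-6.8,-3]
    - [-45.5,-10,-3]
    - [-45,-13.3,-3]
    - [-44.3,-16.4,-3]
    - [-43.5,-19.7,-3]
    - [-42.2,-23,-3]
    - [-41,-26,-3]
    - [-39,-29,-3]
    - [-37.4,-32,-3]
  rot:
    - [0,0,0.5]
    - [0,0,0.5]
    - [0,0,0.5]
    - [0,0,0.5]
    - [0,0,0.5]
    - [0,0,0.5]
    - [0,0,0.5]
    - [0,0,0.5]
    - [0,0,0.5]
    - [0,0,0.5]
    - [0,0,0.5]
    - [0,0,0.5]
  gripper: [1,1,1,1,1,1,1,1,1,1,1,1]

```text
time: 1.6
ee_pos: [0.6135, 0.1675, 0.2591]
tcp_rot: [-179.3, -0.4, 154.1]
wrist_force: [1.0, -0.4, 0.0]
gripper_width: 0.004
```

Run:
```python
from h import *
p=(.5493,-.409,np.radians(-32.2))
t=T2(p,np.array([.0,-.06,.27]))
rows(lin(t,eul(180,0,147.8),polar=True))
```

```text
linear [[-34.0, -35.2, -0.7], [-31.7, -37.7, -0.6], [-29.3, -40.0, -0.6], [-26.6, -42.2, -0.6], [-23.9, -44.3, -0.5], [-20.8, -46.0, -0.6], [-17.8, -47.7, -0.6], [-14.6, -49.2, -0.6], [-11.2, -50.3, -0.6], [-7.9, -51.3, -0.6], [-4.4, -52.0, -0.8], [-0.8, -52.5, -0.6]] 
rot [[-0.1, -0.0, 0.5], [-0.0, -0.1, 0.5], [-0.1, 0.0, 0.5], [-0.0, -0.0, 0.5], [-0.1, -0.1, 0.4], [-0.1, 0.0, 0.5], [-0.0, -0.0, 0.5], [-0.1, -0.0, 0.5], [-0.0, -0.1, 0.5], [-0.1, -0.0, 0.5], [-0.0, -0.0, 0.5], [-0.1, -0.1, 0.5]] n 12
linear [[2.8, -52.8, -0.8]] 
rot [[-0.1, -0.0, 0.4]] n 1
end [ 0.5173 -0.4597  0.27  ] [180.   -0.  147.8] maxlin 52.8 maxrot 0.5
```

Call:
play_rows:
  linear:
    - [-34,-35.2,-0.7]
    - [-31.7,-37.7,-0.7]
    - [-29.3,-40,-0.7]
    - [-26.6,-42.2,-0.7]
    - [-24,-44.3,-0.7]
    - [-21,-46,-0.7]
    - [-18,-47.7,-0.7]
    - [-14.6,-49.2,-0.7]
    - [-11.2,-50.3,-0.7]
    - [-8,-51.3,-0.7]
    - [-4.4,-52,-0.7]
    - [-1,-52.5,-0.7]
  rot:
    - [0,0,0.5]
    - [0,0,0.5]
    - [0,0,0.5]
    - [0,0,0.5]
    - [0,0,0.5]
    - [0,0,0.5]
    - [0,0,0.5]
    - [0,0,0.5]
    - [0,0,0.5]
    - [0,0,0.5]
    - [0,0,0.5]
    - [0,0,0.5]
  gripper: [1,1,1,1,1,1,1,1,1,1,1,1]

```text
time: 3.1
ee_pos: [0.5433, -0.4347, 0.2632]
tcp_rot: [-179.1, -1.2, 148.0]
wrist_force: [0.5, -0.3, 0.2]
gripper_width: 0.002
```

Run:
```python
from h import *
p=(.5493,-.409,np.radians(-32.2))
t=T2(p,np.array([.0,-.06,.24]))
rows(lin(t,eul(180,0,147.8),polar=True))
for n in("side","top"):
    im,d=r.grab_frame(n); cv2.imwrite(f"pics/{n}1.png",im); np.save(f"pics/{n}1.npy",d)
print(r.observe()["ee_pos"])
s=cv2.imread("pics/side1.png");t=cv2.imread("pics/top1.png")
crop(t,350,100,160,120,5,"pics/t_d1.png")
crop(t,200,200,200,150,4,"pics/t_d2.png")
crop(s,330,220,200,150,4,"pics/s_d1.png")
```

```text
linear [[8.3, -34.7, 23.9]] 
rot [[-0.9, -1.2, 0.2]] n 1
end [ 0.5173 -0.4598  0.24  ] [180.    0.  147.8] maxlin 34.7 maxrot 1.2
[ 0.54057409 -0.43840379  0.26279556]
```

View pics/t_d1.png

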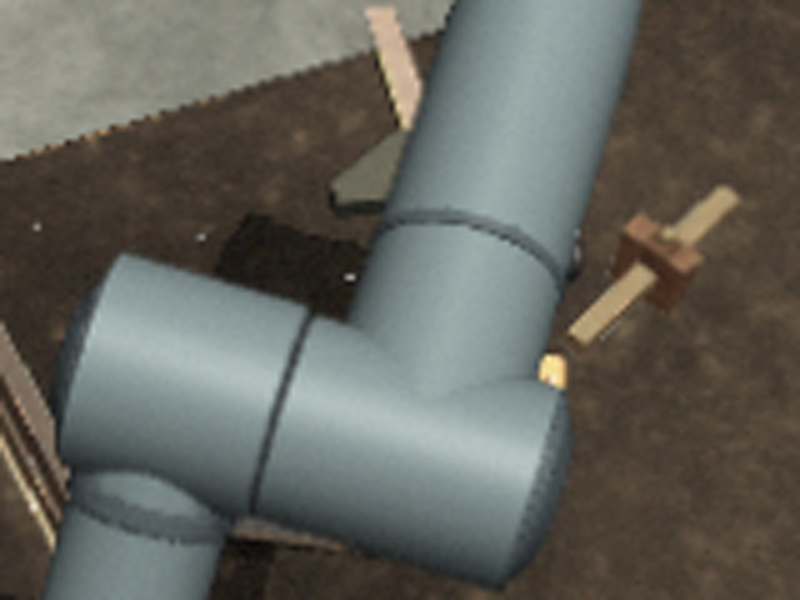

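View pics/t_d2.png

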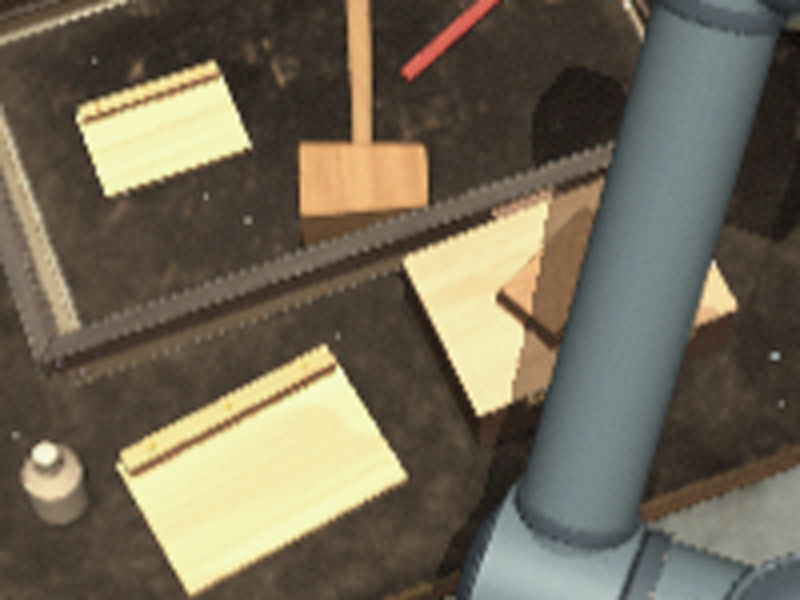

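View pics/s_d1.png

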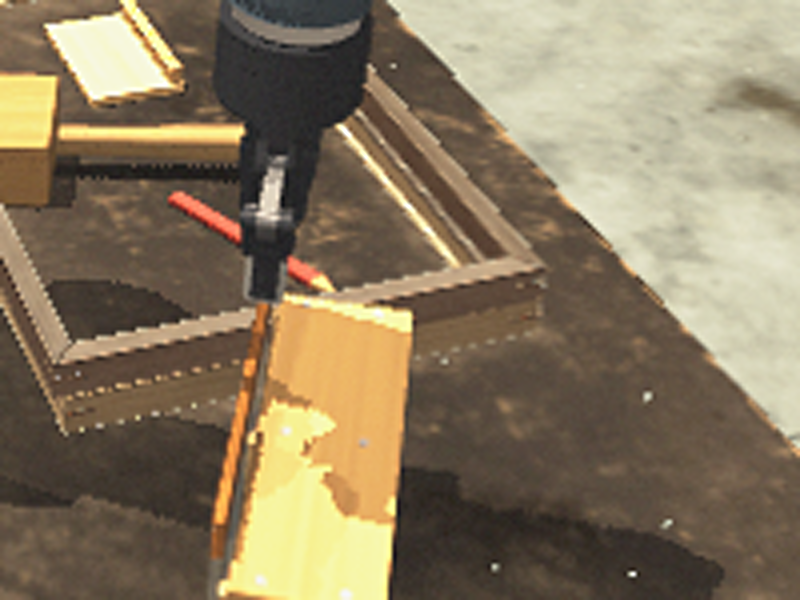

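Run:
```python
from h import *
ee,R=cur();print(ee)
print("proj tcp",proj("side",ee),"seen approx",cp(263,298,330,220))
# depth of finger pixels at side
d=np.load("pics/side1.npy");P=cloud("side",d)
for v in range(280,297,2): print(v,[ (P[v,u]*1000).round().tolist() for u in (393,395,397)])
```

```text
[ 0.54057409 -0.43840379  0.26279556]
proj tcp [394.97104683 293.86614229] seen approx [395.375, 294.125]
280 [[514.0, -475.0, 333.0], [517.0, -478.0, 334.0], [521.0, -479.0, 334.0]]
282 [[521.0, -461.0, 316.0], [524.0, -464.0, 317.0], [529.0, -464.0, 316.0]]
284 [[531.0, -443.0, 295.0], [534.0, -447.0, 297.0], [530.0, -464.0, 310.0]]
286 [[531.0, -445.0, 291.0], [535.0, -446.0, 291.0], [539.0, -448.0, 292.0]]
288 [[532.0, -443.0, 284.0], [535.0, -446.0, 286.0], [538.0, -449.0, 287.0]]
290 [[530.0, -447.0, 283.0], [535.0, -447.0, 281.0], [538.0, -450.0, 282.0]]
292 [[530.0, -448.0, 278.0], [534.0, -449.0, 278.0], [539.0, -449.0, 276.0]]
294 [[532.0, -445.0, 270.0], [536.0, -447.0, 271.0], [540.0, -448.0, 270.0]]
296 [[690.0, -151.0, -1.0], [590.0, -348.0, 175.0], [603.0, -334.0, 161.0]]
```

```bash
cat >> h.py <<'E'
ST=(.5495,-.4115,np.radians(-32.2))
def stand(x,y,z): return T2(ST,np.array([x,y,z])/1e3)
def tost(X):
    c,s=np.cos(ST[2]),np.sin(ST[2]);a,b=X[0]-ST[0],X[1]-ST[1];return np.array([c*a+s*b,-s*a+c*b,X[2]])*1e3
E
python3 - <<'E'
from h import *
for x in(24,20,0): t=stand(x,-60,200);print(t,np.hypot(*t[:2]))
a=lin(stand(24,-60,215),eul(180,0,147.8),step=.05)
b=lin(stand(24,-60,153),eul(180,0,147.8),step=.035,start=a[-1])
rows(a+b)
E
```

```text
[ 0.53783606 -0.47506062  0.2       ] 0.7176003205503777
[ 0.53445129 -0.47292912  0.2       ] 0.7136526649532552
[ 0.51752742 -0.46227159  0.2       ] 0.6939233797036062
linear [[-9.2, -15.8, 24.0], [-8.9, -16.0, 24.0], [0.0, 0.0, 31.0], [0.0, 0.0, 31.0]] 
rot [[-0.5, -0.6, -0.1], [-0.5, -0.6, -0.1], [-0.0, -0.0, 0.0], [-0.0, -0.0, 0.0]] n 4
end [ 0.5378 -0.4751  0.153 ] [-180.    -0.   147.8] maxlin 31.0 maxrot 0.6
```

Call:
play_rows:
  linear:
    - [-9.2,-16,24]
    - [-9,-16,24]
    - [0,0,10]
    - [0,0,0]
  rot:
    - [-0.5,-0.6,0]
    - [-0.5,-0.6,0]
    - [0,0,0]
    - [0,0,0]
  gripper: [1,1,1,1]

```text
time: 3.7
ee_pos: [0.5377, -0.4747, 0.2021]
tcp_rot: [179.9, -0.1, 147.6]
wrist_force: [0.5, 1.0, 0.9]
gripper_width: -0.001
```

Run:
```python
from h import *
im,d=r.grab_frame("side"); cv2.imwrite("pics/side2.png",im)
crop(im,340,250,160,120,5,"pics/s_e.png")
ee,R=cur();print(tost(ee),ee,R.as_euler("xyz",degrees=True))
rows(lin(stand(24,-60,153),eul(180,0,147.8),step=.035))
```

```text
[ 23.93953274 -59.8240597  202.71887333] [ 0.53787865 -0.47487952  0.20271887] [ 1.79894690e+02 -8.43618069e-02  1.47590117e+02]
linear [[-0.1, -0.1, 24.9], [-0.0, -0.1, 24.8]] 
rot [[0.1, -0.0, -0.1], [0.0, -0.1, -0.1]] n 2
end [ 0.5378 -0.475   0.153 ] [180.    0.  147.8] maxlin 24.9 maxrot 0.1
```

View pics/s_e.png

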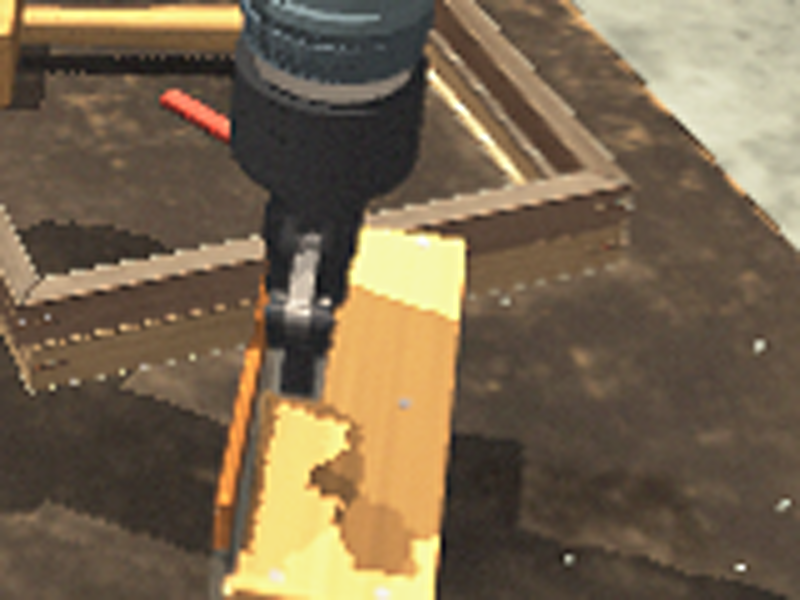

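Call:
play_rows:
  linear:
    - [0,0,25]
    - [0,0,24]
    - [0,0,0]
  rot:
    - [0,0,0]
    - [0,0,0]
    - [0,0,0]
  gripper: [1,1,1]

```text
time: 4.12
ee_pos: [0.541, -0.4731, 0.1573]
tcp_rot: [180.0, 0.2, 147.8]
wrist_force: [-0.2, 0.4, 0.5]
gripper_width: 0.003
```

Run:
```python
from h import *
ee,R=cur();print(tost(ee),r.observe()["wrist_force"])
Q=eul(180,0,147.8)
ps=[(stand(14,-60,153),Q)]
for a in np.arange(4,59,2.5):
    s=141+9*min(1,a/30);a=np.radians(a)
    ps.append((stand(-s*np.sin(a)+3.5*np.cos(a)+11,-60,12+s*np.cos(a)+3.5*np.sin(a)),Q))
rows(ps)
```

```text
[ 25.61272836 -56.67053697 157.32206583] [-0.22293013  0.39640596  0.46916353]
linear [[11.6, -3.3, 4.3], [9.5, -0.0, -1.1], [6.2, -0.0, -0.4], [6.4, -0.0, -0.0], [6.3, -0.0, 0.2], [6.4, -0.0, 0.5], [6.3, -0.0, 0.8], [6.4, -0.0, 1.1], [6.3, -0.0, 1.4], [6.3, -0.0, 1.6], [6.3, -0.0, 2.0], [6.2, -0.0, 2.2]] 
rot [[0.0, 0.2, 0.0], [0.0, 0.0, 0.0], [0.0, 0.0, 0.0], [0.0, 0.0, 0.0], [0.0, 0.0, 0.0], [0.0, 0.0, 0.0], [0.0, 0.0, 0.0], [0.0, 0.0, 0.0], [0.0, 0.0, 0.0], [0.0, 0.0, 0.0], [0.0, 0.0, 0.0], [0.0, 0.0, 0.0]] n 12
linear [[5.8, -0.0, 2.9], [5.6, -0.0, 3.4], [5.5, -0.0, 3.7], [5.2, -0.0, 3.8], [5.1, -0.0, 4.1], [4.9, -0.0, 4.4], [4.7, -0.0, 4.5], [4.6, -0.0, 4.8], [4.3, -0.0, 4.9], [4.1, -0.1, 5.1], [3.8, 0.0, 5.3]] 
rot [[0.0, 0.0, 0.0], [0.0, 0.0, 0.0], [0.0, 0.0, 0.0], [0.0, 0.0, 0.0], [0.0, 0.0, 0.0], [0.0, 0.0, 0.0], [0.0, 0.0, 0.0], [0.0, 0.0, 0.0], [0.0, 0.0, 0.0], [0.0, 0.0, 0.0], [0.0, 0.0, 0.0]] n 11
end [ 0.4226 -0.4026  0.0977] [180.    0.  147.8] maxlin 11.6 maxrot 0.2
```

Call:
play_rows:
  linear:
    - [11.6,-3,4]
    - [9.5,0,-1]
    - [6.2,0,0]
    - [6.4,0,0]
    - [6.4,0,0.2]
    - [6.4,0,0.5]
    - [6.4,0,0.8]
    - [6.4,0,1.1]
    - [6.4,0,1.4]
    - [6.4,0,1.6]
    - [6.4,0,2]
    - [6.4,0,2.2]
  rot:
    - [0,0,0]
    - [0,0,0]
    - [0,0,0]
    - [0,0,0]
    - [0,0,0]
    - [0,0,0]
    - [0,0,0]
    - [0,0,0]
    - [0,0,0]
    - [0,0,0]
    - [0,0,0]
    - [0,0,0]
  gripper: [1,1,1,1,1,1,1,1,1,1,1,1]

```text
time: 5.62
ee_pos: [0.4672, -0.4287, 0.1499]
tcp_rot: [-179.9, 0.8, 148.0]
wrist_force: [0.1, 0.1, 0.5]
gripper_width: 0.002
```

Run:
```python
from h import *
im,d=r.grab_frame("side"); cv2.imwrite("pics/side3.png",im)
crop(im,310,250,200,150,4,"pics/s_f.png")
ee,R=cur();print(tost(ee),R.as_euler("xyz",degrees=True),r.observe()["wrist_force"])
```

```text
[-61.54125344 -58.37760986 149.57510357] [-179.94370108    0.6877661   147.94363034] [-0.48948696  1.44139303 -0.16262032]
```

View pics/s_f.png

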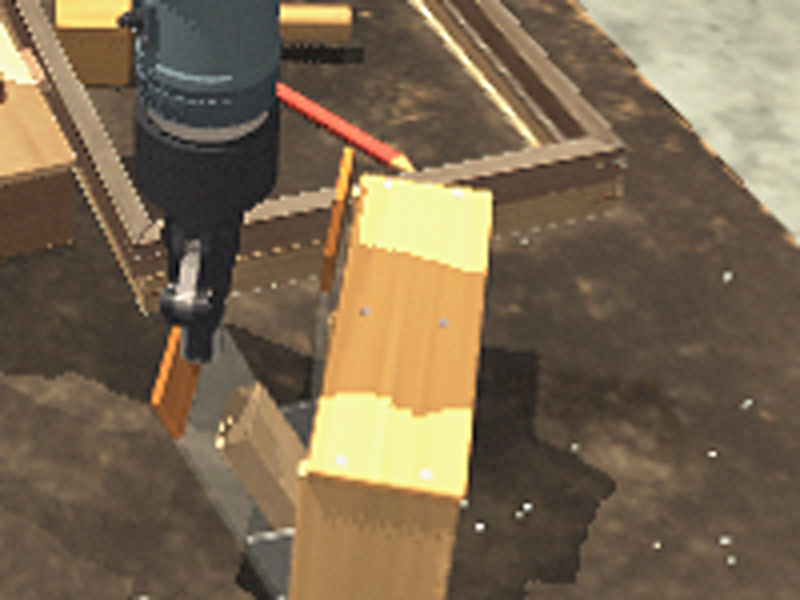

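Call:
play_rows:
  linear:
    - [5.8,0,3.4]
    - [5.6,0,3.8]
    - [5.5,0,4]
    - [5.2,0,4]
    - [5.1,0,4.2]
    - [5,0,4.4]
    - [4.8,0,4.5]
    - [4.6,0,4.8]
    - [4.4,0,5]
    - [4.2,0,5]
    - [4,0,5.2]
    - [3.5,0,5]
  rot:
    - [0,0,0]
    - [0,0,0]
    - [0,0,0]
    - [0,0,0]
    - [0,0,0]
    - [0,0,0]
    - [0,0,0]
    - [0,0,0]
    - [0,0,0]
    - [0,0,0]
    - [0,0,0]
    - [0,0,0]
  gripper: [1,1,1,1,1,1,1,1,1,1,1,1]

```text
time: 7.18
ee_pos: [0.4146, -0.3958, 0.0918]
tcp_rot: [-179.9, 0.7, 147.9]
wrist_force: [-0.8, -0.1, 0.4]
gripper_width: -0.002
```

Run:
```python
from h import *
im,d=r.grab_frame("side"); cv2.imwrite("pics/side4.png",im);np.save("pics/side4.npy",d)
crop(im,310,250,200,150,4,"pics/s_g.png")
ee,R=cur();print(tost(ee),R.as_euler("xyz",degrees=True),r.observe()["wrist_force"])
```

```text
[-123.01655635  -58.51707107   91.23777371] [-179.94994071    0.65335022  147.93884535] [-0.15914451 -0.62966037  1.15207282]
```

View pics/s_g.png

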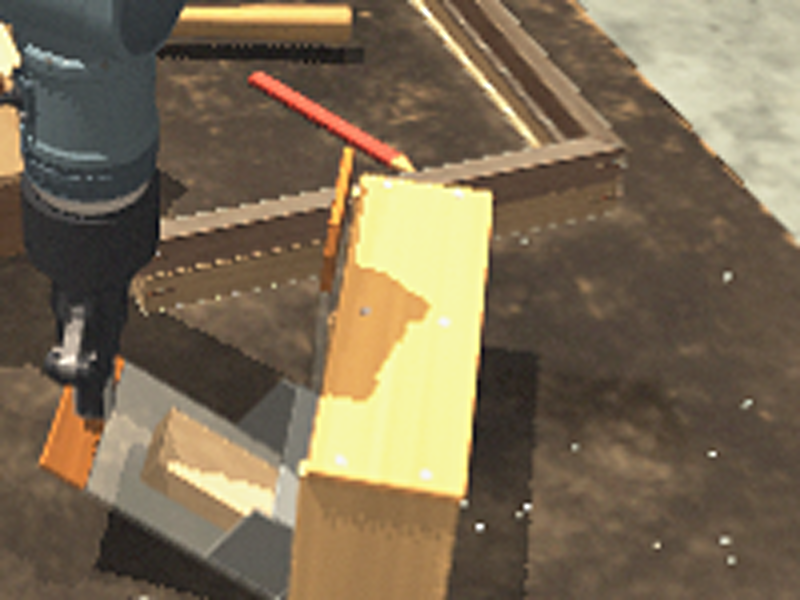

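Call:
play_rows:
  linear:
    - [-1,0,-10]
    - [-4,0,-40]
    - [0,0,-50]
    - [30,0,-50]
    - [50,0,-40]
    - [50,0,0]
    - [40,0,0]
    - [0,0,0]
  rot:
    - [0,0,0]
    - [0,0,0]
    - [0,0,0]
    - [0,0,0]
    - [0,0,0]
    - [0,0,0]
    - [0,0,0]
    - [0,0,0]
  gripper: [1,1,1,0.3,0.3,0.3,0.3,0.3]

```text
time: 8.22
ee_pos: [0.2718, -0.3069, 0.2907]
tcp_rot: [-179.7, 1.1, 148.0]
wrist_force: [-0.0, -0.2, 0.1]
gripper_width: 0.699
```

Run:
```python
from h import *
for n in("side","top"):
    im,d=r.grab_frame(n); cv2.imwrite(f"pics/{n}5.png",im); np.save(f"pics/{n}5.npy",d)
s=cv2.imread("pics/side5.png");t=cv2.imread("pics/top5.png")
crop(s,310,300,160,120,5,"pics/s_h.png")
crop(t,360,140,160,120,5,"pics/t_h.png")
crop(t,200,200,200,150,4,"pics/t_h2.png")
print(cur()[0],r.observe()["time"])
```

```text
[ 0.27360056 -0.30860812  0.29034365] 8.325
```

View pics/s_h.png

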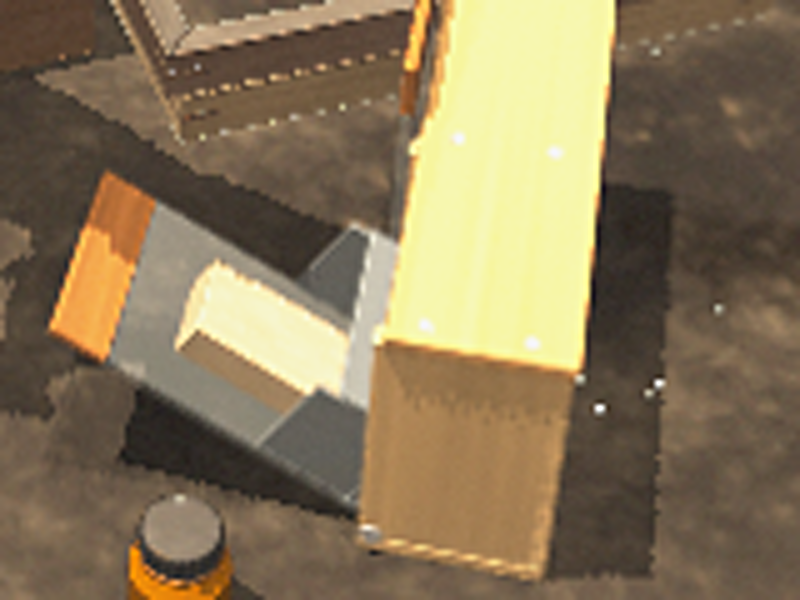

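View pics/t_h.png

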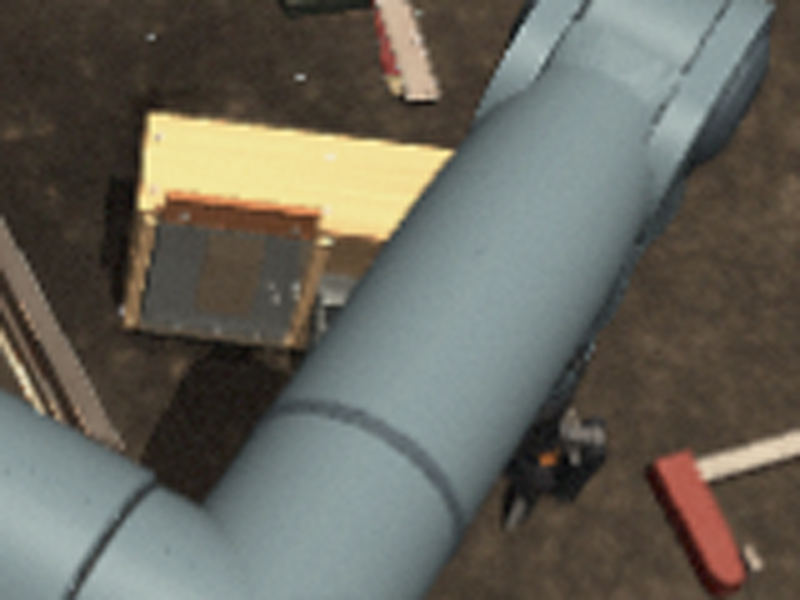

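View pics/t_h2.png

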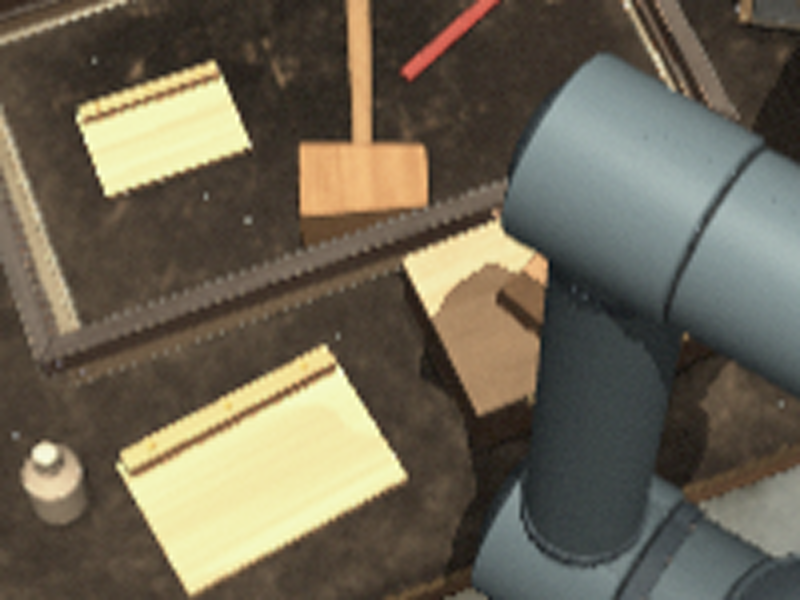

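View pics/side5.png

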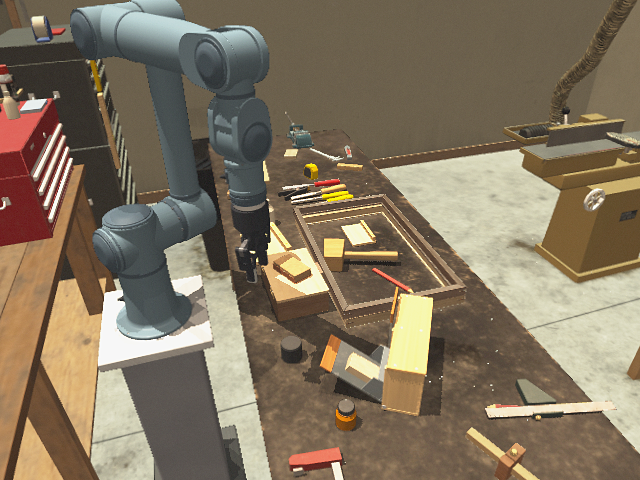

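Run:
```python
from h import *
d=np.load("pics/side5.npy");P=cloud("side",d)
im=cv2.imread("pics/side5.png")
poly=np.array([cp(*q,310,300,5) for q in [(215,270),(198,325),(300,383),(340,330)]])
m=np.zeros(d.shape,np.uint8);cv2.fillPoly(m,[np.round(poly).astype(int)],1)
q=np.array([tost(x) for x in P[(m>0)&(d>0)]])
A=np.c_[q[:,:2],np.ones(len(q))];c,_,_,_=np.linalg.lstsq(A,q[:,2],rcond=None);print(len(q),"z=ax+by+c",c,"resid",np.std(A@c-q[:,2]),"tilt",np.degrees(np.arctan(c[0])))
print("pred z at x=-60:",63+12.7, A[0]*0+0, c@[-60,-60,1])
def blk(y=-60,a=60):
    a=np.radians(a);dv=np.array([-np.sin(a),0,np.cos(a)]);nv=np.array([np.cos(a),0,np.sin(a)])
    f=lambda s,o,yy:np.array([0,0,12])+s*dv+o*nv+np.array([0,yy,0])
    return np.array([f(106,25,y+22.5),f(106,25,y-22.5),f(6,25,y-22.5),f(6,25,y+22.5),f(106,3,y-22.5),f(106,3,y+22.5)]),np.array([f(165,3.5,-7),f(165,3.5,-113),f(135,3.5,-113),f(135,3.5,-7)])
o=cv2.resize(im[300:420,310:470],None,fx=5,fy=5,interpolation=cv2.INTER_CUBIC)
B,L=blk()
for X,col in((B[:4],(0,255,0)),(B[[0,1,4,5]],(255,0,0)),(L,(255,0,255)),(np.array([[8,125,145],[91,125,145],[91,-125,145],[8,-125,145]]),(0,0,255))):
    uv=proj("side",T2(ST,X/1e3));cv2.polylines(o,[np.round((uv-[310,300]+.5)*5-.5).astype(int)],True,col,1)
cv2.imwrite("pics/s_h_o.png",o)
# board fit
b=lambda x,y,z:[x/1e3,y/1e3,z/1e3]
T=[("top",b(-65,100,15),cp(190,594,200,200)),("top",b(-65,-100,15),cp(407,477,200,200)),("top",b(45,95,37),cp(133,473,200,200)),("top",b(45,-95,37),cp(337,362,200,200))]
S=[("side",b(-65,100,15),cp(83,214,220,180)),("side",b(45,95,37),cp(199,181,220,180)),("side",b(45,-95,37),cp(270,278,220,180))]
for o_ in(T,S,T+S):
    p,f=fit(o_,[.38,.25,0]);print(p[:2],np.degrees(p[2]),f.round(1).tolist())
```

```text
342 z=ax+by+c [-0.58341723 -0.09643668 32.77395753] resid 3.204497602779518 tilt -30.26002368801499
pred z at x=-60: 75.7 [0. 0. 0.] 73.56519222878264
[0.38407385 0.2544518 ] 6.5021534047221135 [[0.1, 0.6], [0.7, -0.0], [-0.8, -0.5], [0.0, -0.1]]
[0.3848216  0.23748715] 5.030346598714551 [[0.1, 1.2], [0.2, -1.5], [-0.3, 0.2]]
[0.38532538 0.25175971] 5.823448784500203 [[0.4, -0.3], [1.3, -0.3], [-0.1, -1.5], [0.9, -0.5], [-0.7, -0.5], [-0.9, -3.4], [-0.9, -2.2]]
```

View pics/s_h_o.png

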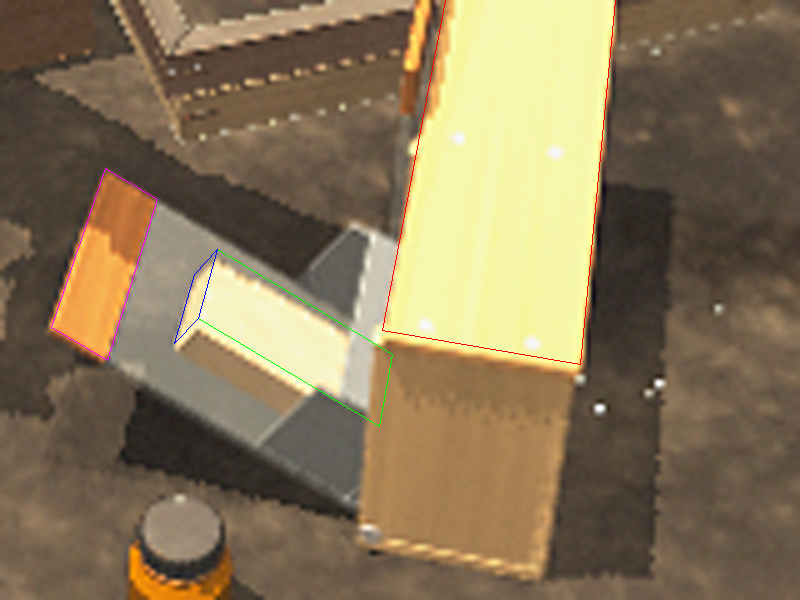

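Run:
```python
from h import *
p,R=cur()
for y in(-.03,.03):
  for n in("top","side"):
    X=p+R.apply([0,y,-.013*.7]);print(n,y,proj(n,X), (proj(n,X)-[360,140])*5 if n=="top" else (proj(n,X)-[200,220])*5)
s=cv2.imread("pics/side5.png");t=cv2.imread("pics/top5.png")
crop(s,200,220,100,75,8,"pics/x1.png");crop(t,440,200,80,60,8,"pics/x2.png")
```

```text
top -0.03 [460.62457151 241.44369704] [503.12285754 507.2184852 ]
side -0.03 [253.86776128 278.37441459] [269.33880638 291.87207297]
top 0.03 [440.35045749 239.01320796] [401.75228744 495.06603978]
side 0.03 [263.51122579 262.80928635] [317.55612894 214.04643177]
```

View pics/x1.png

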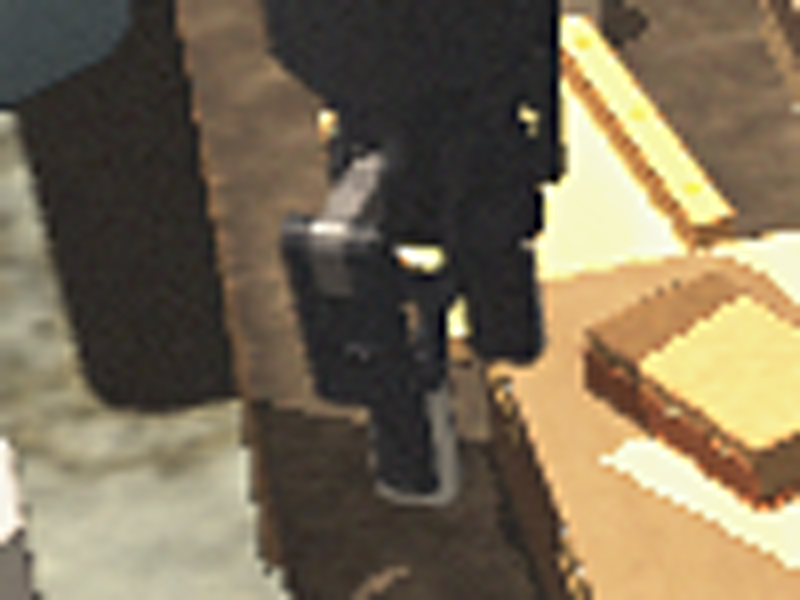

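View pics/x2.png

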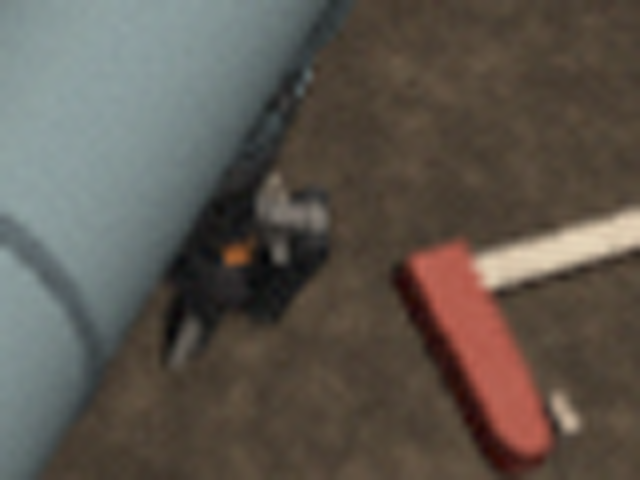

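Run:
```python
from h import *
b=lambda x,y,z:[x/1e3,y/1e3,z/1e3]
St=[(b(91,125,145),cp(358,50,300,150)),(b(91,-125,145),cp(653,86,300,150)),(b(8,125,145),cp(350,130,300,150)),(b(8,-125,145),cp(645,166,300,150))]
for X,uv in St: print("top offset seen-pred",np.array(uv)-proj("top",T2(ST,X)))
s=cv2.imread("pics/side1.png");t=cv2.imread("pics/top5.png")
crop(s,220,200,100,75,8,"pics/y1.png");crop(t,220,270,100,75,8,"pics/y2.png")
```

```text
top offset seen-pred [-2.75515104  0.33756107]
top offset seen-pred [-0.22757806  0.60976568]
top offset seen-pred [-2.91606275  1.10208765]
top offset seen-pred [-1.84767879  1.11576083]
```

View pics/y1.png

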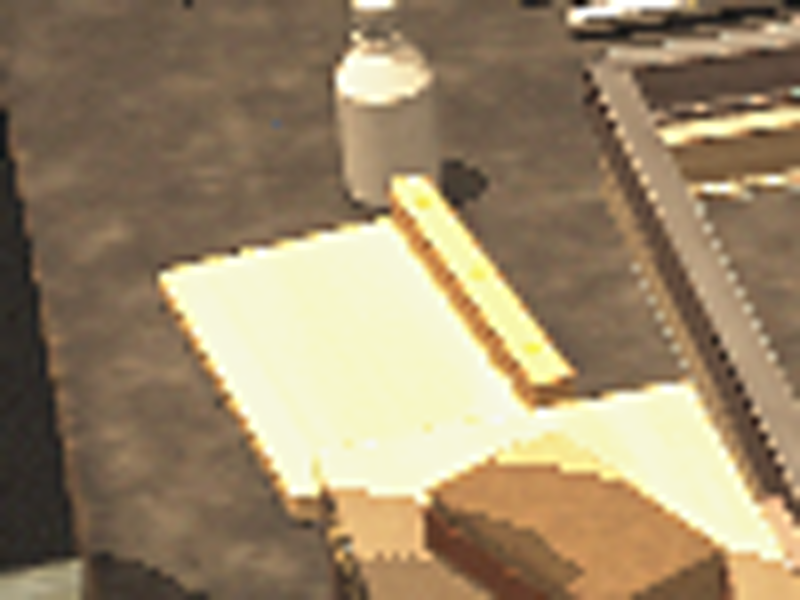

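View pics/y2.png

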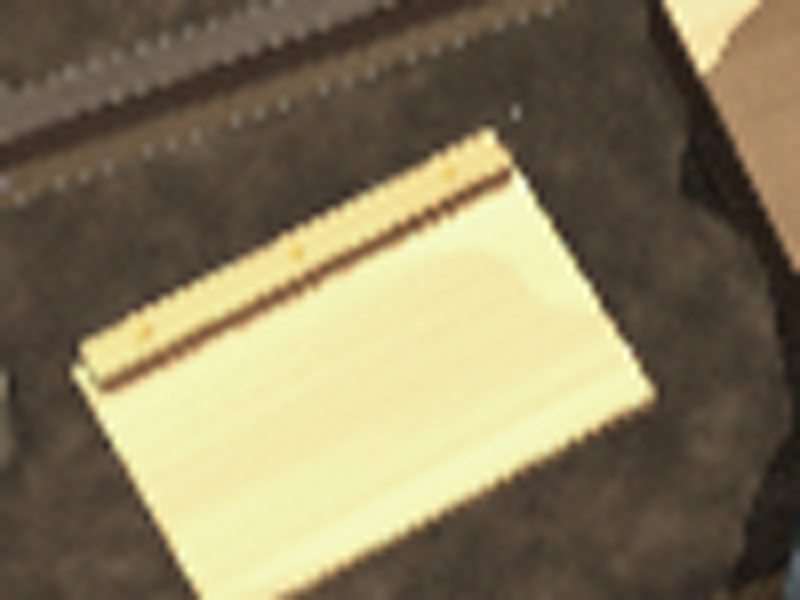

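Run:
```python
from h import *
b=lambda x,y,z:[x/1e3,y/1e3,z/1e3]
c=lambda x,y:cp(x,y,220,200,8)
S=[("side",b(-65,100,15),c(162,277)),("side",b(-65,-100,15),c(290,490)),("side",b(45,95,37),c(393,180)),("side",b(45,-95,37),c(527,383))]
c=lambda x,y:cp(x,y,220,270,8)
T=[("top",b(-65,-100,15),c(655,390)),("top",b(45,95,37),c(100,378)),("top",b(45,-95,37),c(510,168)),("top",b(-65,100,15),cp(190,594,200,200))]
for o_ in(S,T,S+T):
    p,f=fit(o_,[.38,.25,0]);print(p[:2],np.degrees(p[2]),f.round(1).tolist())
# bottle, box via side depth
d=np.load("pics/side1.npy");P=cloud("side",d)
for nm,box,lo,hi in(("bottle",(258,196,278,227),.06,.12),("box",(258,245,335,300),.06,.085),("blk",(270,250,315,285),.088,.12)):
    u0,v0,u1,v1=box;q=P[v0:v1,u0:u1].reshape(-1,3);q=q[(q[:,2]>lo)&(q[:,2]<hi)];print(nm,len(q),q.mean(0),np.percentile(q[:,2],95),cv2.minAreaRect((q[:,:2]*1000).astype(np.float32)))
ps=lin(stand(-69,-66,165),eul(180,0,147.8)*Ro.from_euler('y',15,degrees=True),step=.05)
rows(ps)
```

```text
[0.38414747 0.24824275] 5.581044996073109 [[-0.2, -1.1], [-0.2, 0.8], [-0.2, -0.1], [0.6, 0.2]]
[0.38544994 0.25502601] 6.454524441250296 [[0.3, 0.3], [-0.3, 0.2], [0.3, -0.8], [-0.3, 0.3]]
[0.38509008 0.25370605] 6.076306170724408 [[-0.4, -1.8], [0.0, -0.1], [-0.5, -0.8], [0.7, -0.8], [0.7, 0.4], [0.1, -0.1], [0.9, -0.8], [-0.0, 0.1]]
bottle 93 [0.42832697 0.39827024 0.0771329 ] 0.09808275116356542 ((429.4081115722656, 399.8633728027344), (39.44190979003906, 32.08968734741211), 19.41019630432129)
box 2371 [ 0.4246368  -0.05259558  0.07340085] 0.07886172860642368 ((451.67706298828125, -24.87322998046875), (262.84552001953125, 249.51190185546875), 88.25199127197266)
blk 563 [ 0.40667363 -0.0424828   0.10081684] 0.10548368208344325 ((407.5933532714844, -34.682682037353516), (63.37752151489258, 110.12310028076172), 22.161115646362305)
linear [[-36.1, -1.0, 21.7], [-37.1, -1.1, 19.9], [-38.0, -1.0, 18.2], [-38.7, -1.1, 16.3], [-39.6, -1.0, 14.5], [-40.1, -1.0, 12.7]] 
rot [[-0.1, 2.7, 0.0], [-0.0, 2.7, 0.1], [-0.1, 2.7, 0.0], [-0.0, 2.7, 0.0], [-0.1, 2.7, 0.1], [-0.1, 2.7, 0.0]] n 6
end [ 0.4559 -0.4306  0.165 ] [180.  -15.  147.8] maxlin 40.1 maxrot 2.7
```

Call:
play_rows:
  linear:
    - [-36,-1,21.7]
    - [-37,-1,20]
    - [-38,-1,18]
    - [-38.7,-1,16.3]
    - [-39.6,-1,14.5]
    - [-40,-1,12.7]
    - [0,0,0]
  rot:
    - [0,2.7,0]
    - [0,2.7,0]
    - [0,2.7,0]
    - [0,2.7,0]
    - [0,2.7,0]
    - [0,2.7,0]
    - [0,0,0]
  gripper: [0.12,0.12,0.12,0.12,0.12,0.12,0.12]

```text
time: 9.2
ee_pos: [0.4703, -0.439, 0.1532]
tcp_rot: [-179.5, -15.3, 148.1]
wrist_force: [-0.3, -0.6, -1.7]
gripper_width: 0.882
```

Run:
```python
from h import *
im,d=r.grab_frame("side"); cv2.imwrite("pics/side6.png",im)
crop(im,310,270,160,120,5,"pics/s_i.png")
p,R=cur();print(tost(p),R.as_euler("xyz",degrees=True).round(1),r.observe()["joint_pos"].round(0))
Q=eul(180,0,147.8)*Ro.from_euler('y',15,degrees=True)
a=lin(stand(-71,-66,105),Q);b=lin(stand(-71,-66,62),Q,step=.022,start=a[-1]);rows(a+b)
```

```text
[-52.92822023 -65.75853235 157.01211106] [-179.4  -15.1  148. ] [-47.  47.  35.  92.  -4. -14.]
linear [[2.0, 0.2, 27.5], [1.9, 0.0, 27.4], [-5.5, 0.0, 20.8], [-5.6, 0.0, 20.8]] 
rot [[-0.3, -0.0, 0.1], [-0.3, -0.1, 0.1], [-0.0, 0.0, 0.0], [-0.0, 0.0, 0.0]] n 4
end [ 0.4542 -0.4296  0.062 ] [-180.   -15.   147.8] maxlin 27.5 maxrot 0.3
```

View pics/s_i.png

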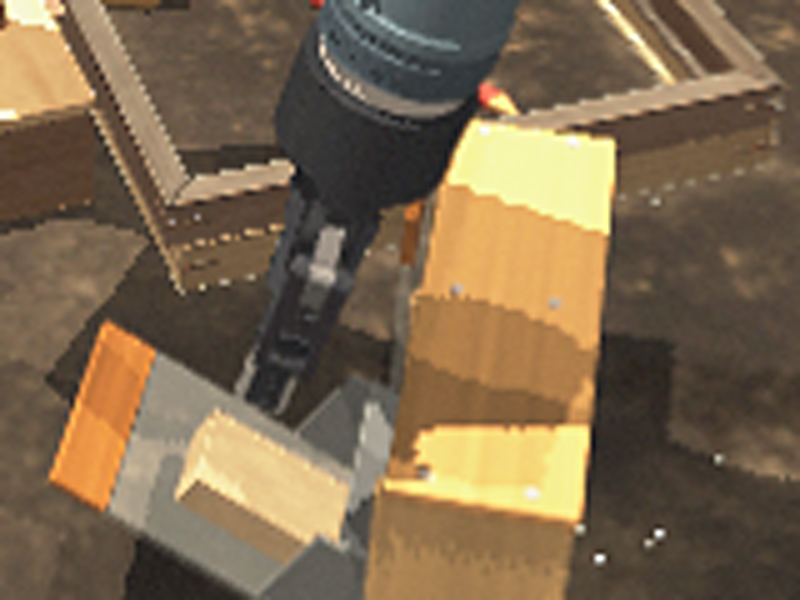

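Call:
play_rows:
  linear:
    - [14,0,12]
    - [0,0,0]
    - [-5.5,0,20]
    - [-5.5,0,20]
  rot:
    - [0,0,0]
    - [0,0,0]
    - [0,0,0]
    - [0,0,0]
  gripper: [0.12,0.12,0.12,0.12]

```text
time: 9.75
ee_pos: [0.4581, -0.4331, 0.1179]
tcp_rot: [-179.1, -14.0, 148.0]
wrist_force: [1.0, -0.4, 0.1]
gripper_width: 0.882
```

Run:
```python
from h import *
im,d=r.grab_frame("side"); cv2.imwrite("pics/side7.png",im)
crop(im,310,270,160,120,5,"pics/s_j.png")
p,R=cur();print(tost(p),R.as_euler("xyz",degrees=True).round(1),r.observe()["wrist_force"].round(1))
Q=eul(180,0,147.8)*Ro.from_euler('y',15,degrees=True)
rows(lin(stand(-71,-66,62),Q,step=.022))
```

```text
[-66.56291084 -66.79615402 115.51943493] [-179.2  -14.1  148. ] [-0.2  0.6 -1.4]
linear [[-2.9, 0.5, 17.7], [-3.0, 0.5, 17.6], [-3.2, 0.3, 17.6]] 
rot [[-0.3, 0.3, 0.1], [-0.3, 0.3, 0.0], [-0.3, 0.3, 0.1]] n 3
end [ 0.4543 -0.4295  0.062 ] [180.  -15.  147.8] maxlin 17.7 maxrot 0.3
```

View pics/s_j.png

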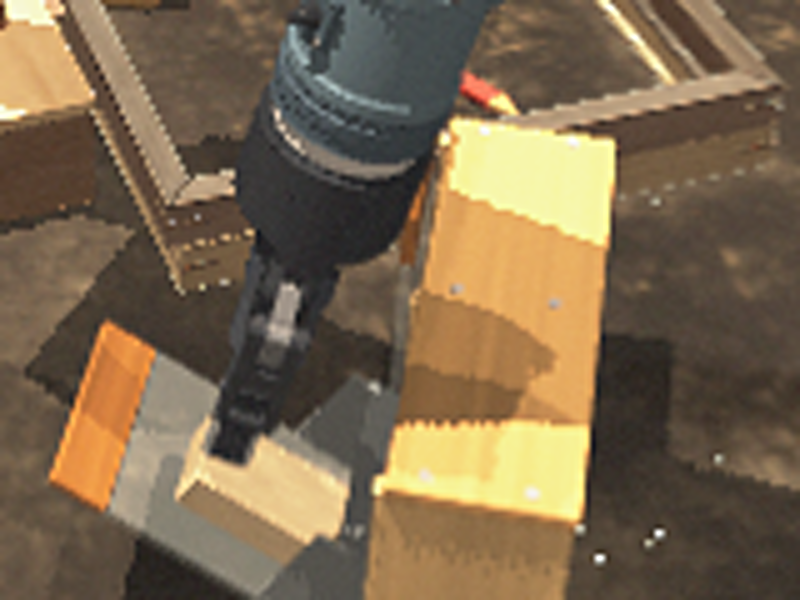

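Call:
play_rows:
  linear:
    - [-3,0.5,17.7]
    - [-3,0.5,17.7]
    - [-3,0.3,15]
    - [0,0,0]
  rot:
    - [-0.3,0.3,0]
    - [-0.3,0.3,0]
    - [-0.3,0.3,0]
    - [0,0,0]
  gripper: [0.12,0.12,0.12,0.12]

```text
time: 10.3
ee_pos: [0.4555, -0.4307, 0.0655]
tcp_rot: [179.9, -14.8, 148.0]
wrist_force: [0.2, 0.1, -0.1]
gripper_width: 0.88
```

Run:
```python
from h import *
im,d=r.grab_frame("side"); cv2.imwrite("pics/side8.png",im)
crop(im,310,290,120,90,6,"pics/s_k.png")
p,R=cur();print(tost(p),R.as_euler("xyz",degrees=True).round(1),r.observe()["wrist_force"].round(1))
Q=eul(180,0,147.8)*Ro.from_euler('y',15,degrees=True)
rows(lin(stand(-71,-66,62),Q,step=.022))
```

```text
[-68.79288536 -66.46194299  66.33446088] [180.  -14.7 148. ] [-0.7 -0.8  0.4]
linear [[1.0, 0.5, 4.8]] 
rot [[-0.0, 0.3, 0.2]] n 1
end [ 0.4543 -0.4295  0.0619] [-180.   -15.   147.8] maxlin 4.8 maxrot 0.3
```

View pics/s_k.png

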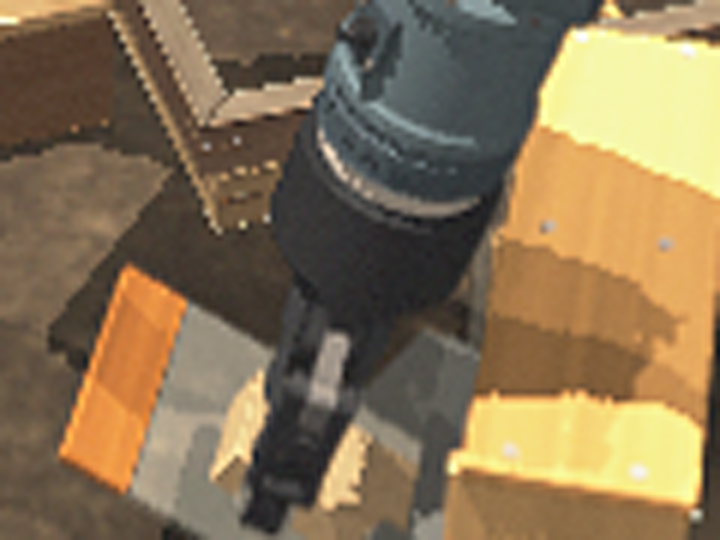

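Tip is beside the block (near finger at ≈(265,520) in the crop), no contact. Go down 4 mm and close.

Call:
play_rows:
  linear:
    - [1,0.4,4.5]
    - [0,0,0]
    - [0,0,0]
    - [0,0,0]
    - [0,0,0]
    - [0,0,0]
  rot:
    - [0,0.3,0]
    - [0,0,0]
    - [0,0,0]
    - [0,0,0]
    - [0,0,0]
    - [0,0,0]
  gripper: [0.12,0.12,0.8,0.8,0.8,0.8]
  squeeze: 35

```text
time: 11.1
ee_pos: [0.4552, -0.4302, 0.0637]
tcp_rot: [180.0, -14.9, 148.0]
wrist_force: [-0.1, -0.8, -1.4]
gripper_width: 0.523
```

Run:
```python
from h import *
p,R=cur();o=r.observe();print(tost(p),R.as_euler("xyz",degrees=True).round(1),o["wrist_force"].round(1),o["gripper_width"]*85)
```

```text
[-69.86419285 -66.07195607  63.73361016] [180.  -14.9 148. ] [-0.1 -0.8 -1.4] 44.422793874715296
```

Call:
play_rows:
  linear:
    - [4,0,-3]
    - [9,0,-6.5]
    - [10.6,0,-7.5]
    - [10.6,0,-7.5]
    - [10.6,0,-7.5]
    - [10.6,0,-7.5]
    - [8,0,-20]
    - [9,0,-34]
    - [9,0,-34]
    - [6,0,-20]
    - [0,0,0]
  rot:
    - [0,0,0]
    - [0,0,0]
    - [0,0,0]
    - [0,0,0]
    - [0,0,0]
    - [0,0,0]
    - [0,0,0]
    - [0,0,0]
    - [0,0,0]
    - [0,0,0]
    - [0,0,0]
  gripper: [0.8,0.8,0.8,0.8,0.8,0.8,0.8,0.8,0.8,0.8,0.8]

```text
time: 12.48
ee_pos: [0.4107, -0.4025, 0.2392]
tcp_rot: [-179.9, -14.8, 147.9]
wrist_force: [0.7, 0.0, -1.6]
gripper_width: 0.522
```

Run:
```python
from h import *
im,d=r.grab_frame("side"); cv2.imwrite("pics/side9.png",im)
crop(im,290,230,160,120,5,"pics/s_l.png")
p,R=cur();o=r.observe();print(p,tost(p),R.as_euler("xyz",degrees=True).round(1),o["wrist_force"].round(1),o["gripper_width"]*85)
```

```text
[ 0.41048503 -0.40224014  0.23815667] [-122.56788002  -66.24214761  238.15666797] [-180.   -14.8  147.9] [-0.2 -0.1 -0.2] 44.430277751029635
```

View pics/s_l.png

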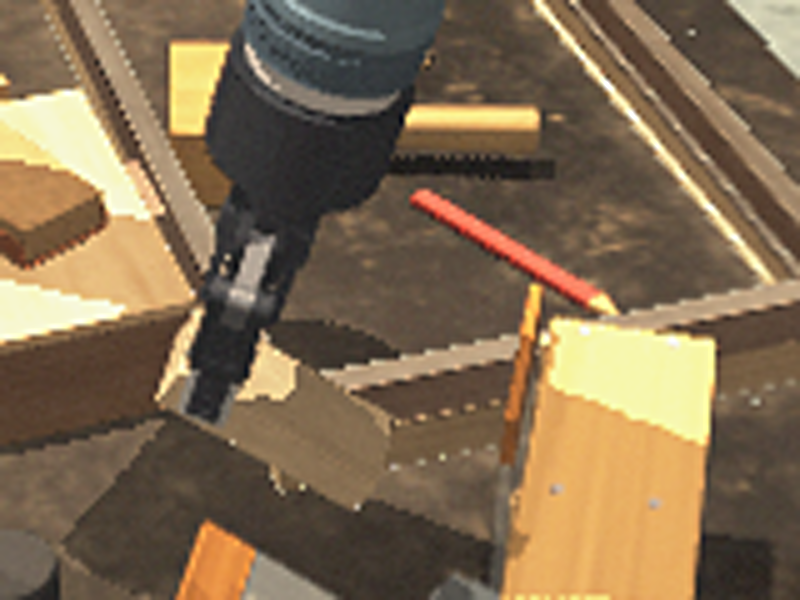

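```bash
cat >> h.py <<'E'
BD=(.385,.250,np.radians(6.0))
def board(x,y,z): return T2(BD,np.array([x,y,z])/1e3)
def tobd(X):
    c,s=np.cos(BD[2]),np.sin(BD[2]);a,b=X[0]-BD[0],X[1]-BD[1];return np.array([c*a+s*b,-s*a+c*b,X[2]])*1e3
E
python3 - <<'E'
from h import *
for q in((320,445),(690,380)):
    u=cp(*q,220,200,8);print(tobd(pt_plane("side",*u,.075)))
print("bottle",tobd([.4295,.40,0]), tobd([.4298,.4058,.1]))
E
```

```text
[ -65.71324648 -158.3713929    75.        ]
[  83.58385127 -176.98112254   75.        ]
bottle [ 59.93549383 144.52676769   0.        ] [ 60.84011549 150.26363614 100.        ]
```

```bash
cat >> h.py <<'E'
def TQ(yaw,th): return eul(180,0,yaw)*Ro.from_euler('y',th,degrees=True)
def arc(q,yaw0,th0,yaw1,th1,n):
    p,_=cur();q=np.array(q);f=lambda v:np.array([np.hypot(v[0],v[1]),np.arctan2(v[1],v[0]),v[2]])
    a,b=f(p),f(q);o=[]
    for i in range(1,n+1):
        t=i/n;c=a+(b-a)*t;o.append((np.array([c[0]*np.cos(c[1]),c[0]*np.sin(c[1]),c[2]]),TQ(yaw0+(yaw1-yaw0)*t,th0+(th1-th0)*t)))
    return o
E
python3 - <<'E'
from h import *
rows(arc(board(-8,-20,200),147.9,14.8,276,-15.1,18))
E
```

```text
linear [[-0.8, 42.5, 2.0], [-2.7, 41.9, 1.5], [-4.5, 41.2, 1.2], [-6.5, 40.4, 1.1], [-8.2, 39.5, 1.0], [-10.0, 38.7, 1.0], [-11.6, 37.6, 1.2], [-13.2, 36.4, 1.4], [-14.8, 35.4, 1.7], [-16.1, 34.1, 2.2], [-17.4, 32.9, 2.7], [-18.6, 31.5, 3.2]] 
rot [[1.7, -1.7, -6.9], [1.5, -1.7, -6.9], [1.3, -1.6, -7.0], [1.1, -1.7, -7.1], [0.9, -1.6, -7.0], [0.7, -1.7, -7.1], [0.5, -1.6, -7.1], [0.3, -1.7, -7.1], [0.1, -1.6, -7.1], [-0.1, -1.7, -7.1], [-0.3, -1.7, -7.2], [-0.6, -1.6, -7.1]] n 12
linear [[-19.8, 30.1, 3.9], [-20.6, 28.7, 4.6], [-21.6, 27.2, 5.4], [-22.3, 25.8, 6.1], [-23.0, 24.3, 7.0], [-23.4, 22.8, 7.7]] 
rot [[-0.7, -1.7, -7.0], [-1.0, -1.6, -7.1], [-1.1, -1.7, -7.0], [-1.3, -1.7, -7.0], [-1.6, -1.6, -6.9], [-1.8, -1.7, -6.9]] n 6
end [0.3792 0.2293 0.2   ] [179.9  15.1 -84. ] maxlin 42.5 maxrot 7.2
```

Call:
play_rows:
  linear:
    - [-0.8,42.5,2]
    - [-2.7,42,1.5]
    - [-4.5,41.2,1.2]
    - [-6.5,40.4,1.1]
    - [-8.2,39.5,1]
    - [-10,38.7,1]
    - [-11.6,37.6,1.2]
    - [-13.2,36.4,1.4]
    - [-14.8,35.4,1.7]
    - [-16,34,2.2]
    - [-17.4,33,2.7]
    - [-18.6,31.5,3.2]
  rot:
    - [1.7,-1.7,-6.9]
    - [1.5,-1.7,-6.9]
    - [1.3,-1.6,-7]
    - [1.1,-1.7,-7.1]
    - [0.9,-1.6,-7]
    - [0.7,-1.7,-7.1]
    - [0.5,-1.6,-7.1]
    - [0.3,-1.7,-7.1]
    - [0.1,-1.6,-7.1]
    - [-0.1,-1.7,-7.1]
    - [-0.3,-1.7,-7.2]
    - [-0.6,-1.6,-7.1]
  gripper: [0.8,0.8,0.8,0.8,0.8,0.8,0.8,0.8,0.8,0.8,0.8,0.8]

```text
time: 14.02
ee_pos: [0.4659, 0.0664, 0.1951]
tcp_rot: [178.9, 5.2, -124.1]
wrist_force: [0.5, -1.0, -0.7]
gripper_width: 0.519
```

Run:
```python
from h import *
p,R=cur();o=r.observe();print(p,R.as_euler("xyz",degrees=True).round(1),o["gripper_width"]*85,o["joint_pos"].round())
y=R.as_euler("xyz",degrees=True)[2]%360
x=R.apply([1,0,0]);th=np.degrees(np.arcsin(x[2]));yaw=np.degrees(np.arctan2(x[1],x[0]))%360;print(th,yaw)
rows(arc(board(-8,-20,170),yaw,th,276,-15.1,8))
```

```text
[0.46585934 0.06641965 0.19507217] [ 178.9    5.2 -124.1] 44.14810297502053 [ -3.   8. -19.  61.   5. -59.]
-5.243614376405358 235.89409117727996
linear [[-14.3, 18.7, 4.8], [-14.8, 18.1, 4.8], [-15.2, 17.3, 5.3], [-15.6, 16.7, 5.6], [-15.9, 16.0, 6.0], [-16.3, 15.3, 6.5], [-16.4, 14.5, 6.9], [-16.7, 13.7, 7.3]] 
rot [[0.6, -1.2, -5.0], [-0.7, -1.2, -5.0], [-0.7, -1.2, -4.9], [-0.8, -1.3, -5.0], [-1.0, -1.2, -4.9], [-1.0, -1.2, -4.9], [-1.1, -1.3, -4.9], [-1.3, -1.2, -4.8]] n 8
end [0.3792 0.2293 0.17  ] [180.   15.1 -84. ] maxlin 18.7 maxrot 5.0
```

Call:
play_rows:
  linear:
    - [-14.3,18.7,4.8]
    - [-14.8,18,4.8]
    - [-15.2,17.3,5.3]
    - [-15.6,16.7,5.6]
    - [-16,16,6]
    - [-16.3,15.3,6.5]
    - [-16.4,14.5,6.9]
    - [-16.7,13.7,7.3]
    - [0,0,0]
  rot:
    - [0.6,-1.2,-5]
    - [-0.7,-1.2,-5]
    - [-0.7,-1.2,-5]
    - [-0.8,-1.3,-5]
    - [-1,-1.2,-5]
    - [-1,-1.2,-5]
    - [-1.1,-1.3,-5]
    - [-1.3,-1.2,-5]
    - [0,0,0]
  gripper: [0.8,0.8,0.8,0.8,0.8,0.8,0.8,0.8,0.8]

```text
time: 15.15
ee_pos: [0.3591, 0.2322, 0.1568]
tcp_rot: [178.9, 15.2, -82.2]
wrist_force: [0.0, -0.0, -0.8]
gripper_width: 0.523
```

Run:
```python
from h import *
for n in("side","top"):
    im,d=r.grab_frame(n); cv2.imwrite(f"pics/{n}10.png",im)
crop(cv2.imread("pics/side10.png"),220,170,120,90,6,"pics/s_m.png");crop(cv2.imread("pics/top10.png"),210,230,160,120,5,"pics/t_m.png")
p,R=cur();o=r.observe();print(p,tobd(p),R.as_euler("xyz",degrees=True).round(1),o["gripper_width"]*85,o["joint_pos"].round())
rows(lin(board(-8,-20,70),TQ(276,-15.1)))
```

```text
[0.36052555 0.23184802 0.15751711] [-26.23777639 -15.49426886 157.51711398] [179.1  15.2 -82.2] 44.31594653223046 [ 13.   5. -30.  55.  15. -85.]
linear [[13.9, -9.7, 41.4], [13.7, -9.5, 41.5]] 
rot [[0.7, 0.1, 0.9], [0.7, 0.0, 0.8]] n 2
end [0.3792 0.2293 0.0701] [180.   15.1 -84. ] maxlin 41.5 maxrot 0.9
```

View pics/s_m.png

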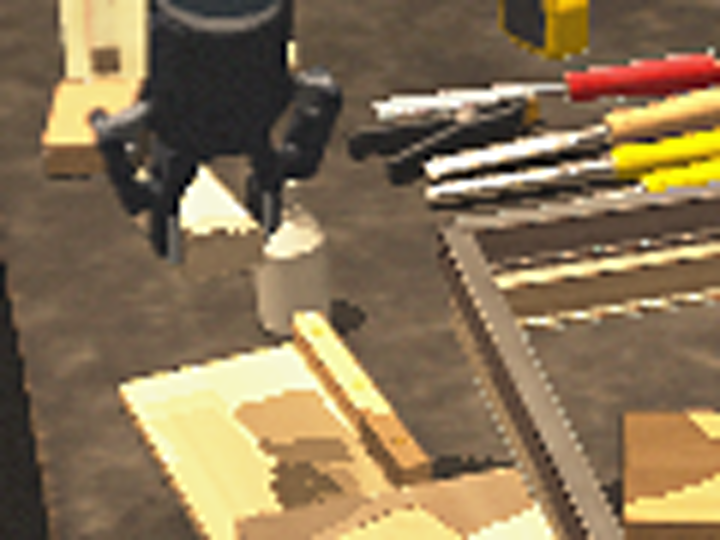

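View pics/t_m.png

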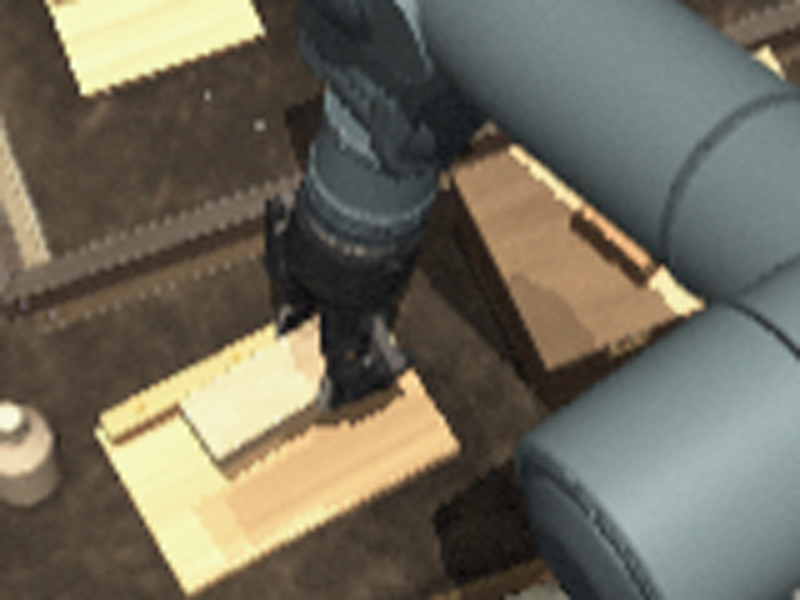

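Call:
play_rows:
  linear:
    - [12,-9,35]
    - [10,-9,35]
    - [0,0,0]
  rot:
    - [0.5,0,0.7]
    - [0.5,0,0.6]
    - [0,0,0]
  gripper: [0.8,0.8,0.8]

```text
time: 15.62
ee_pos: [0.3812, 0.2299, 0.0832]
tcp_rot: [180.0, 15.1, -83.8]
wrist_force: [-0.1, -1.0, 0.1]
gripper_width: 0.524
```

Run:
```python
from h import *
for n in("side","top"):
    im,d=r.grab_frame(n); cv2.imwrite(f"pics/{n}11.png",im)
crop(cv2.imread("pics/side11.png"),220,180,120,90,6,"pics/s_n.png");crop(cv2.imread("pics/top11.png"),210,250,120,90,6,"pics/t_n.png")
p,R=cur();o=r.observe();print(p,tobd(p),R.as_euler("xyz",degrees=True).round(1),o["gripper_width"]*85,o["joint_pos"].round())
rows(lin(board(-8,-20,24),TQ(276,-15.1),step=.02))
```

```text
[0.38273885 0.23068139 0.08560404] [ -4.2681053  -18.97643111  85.60403601] [-179.8   15.2  -83.7] 44.170018912942425 [ 12.  10. -36.  42.  15. -84.]
linear [[4.3, 1.0, 14.8], [4.3, 1.0, 14.8], [4.2, 0.9, 14.8], [4.3, 1.0, 14.8]] 
rot [[-0.0, 0.0, 0.1], [-0.1, 0.0, 0.0], [-0.0, 0.1, 0.1], [-0.0, -0.0, 0.1]] n 4
end [0.3791 0.2293 0.024 ] [-180.    15.1  -84. ] maxlin 14.8 maxrot 0.1
```

View pics/s_n.png

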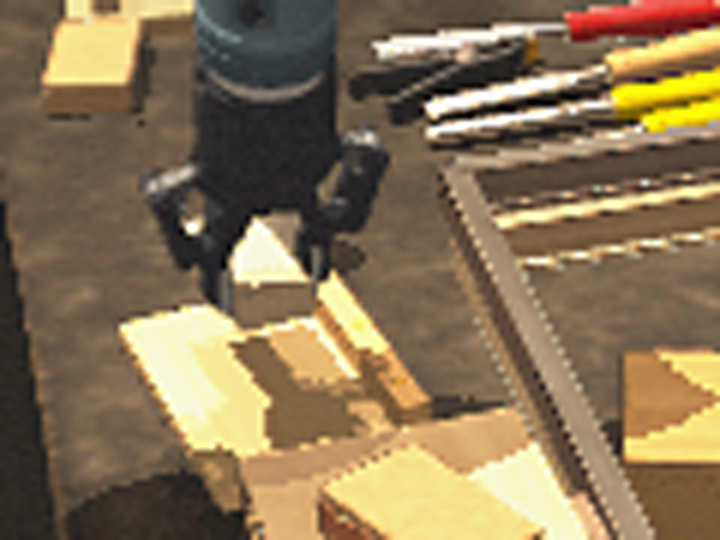

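View pics/t_n.png

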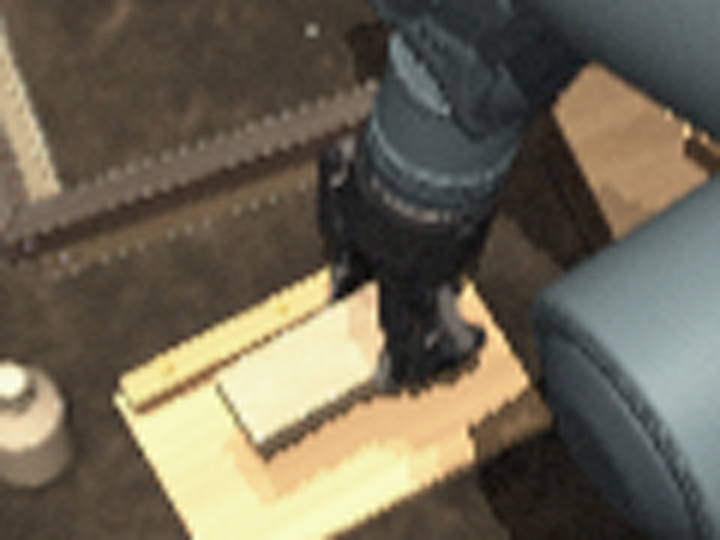

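Call:
play_rows:
  linear:
    - [4,-1,15]
    - [4,0,15]
    - [4,0,14]
    - [0,0,0]
    - [0,0,0]
  rot:
    - [0,0,0]
    - [0,0,0]
    - [0,0,0]
    - [0,0,0]
    - [0,0,0]
  gripper: [0.8,0.8,0.8,0.8,0.8]

```text
time: 16.35
ee_pos: [0.391, 0.2319, 0.0475]
tcp_rot: [-179.0, 15.3, -83.6]
wrist_force: [0.4, -0.2, 0.1]
gripper_width: 0.521
```

Run:
```python
from h import *
for n in("side","top"):
    im,d=r.grab_frame(n); cv2.imwrite(f"pics/{n}12.png",im)
crop(cv2.imread("pics/side12.png"),220,180,120,90,6,"pics/s_o.png");crop(cv2.imread("pics/top12.png"),210,250,120,90,6,"pics/t_o.png")
p,R=cur();o=r.observe();print(p,tobd(p),R.as_euler("xyz",degrees=True).round(1),o["gripper_width"]*85,o["wrist_force"].round(1))
```

```text
[0.39085475 0.23189401 0.04733402] [  3.93008538 -18.61879088  47.33401881] [-179.    15.3  -83.6] 44.008202298137526 [ 0.7  0.4 -0.5]
```

View pics/s_o.png

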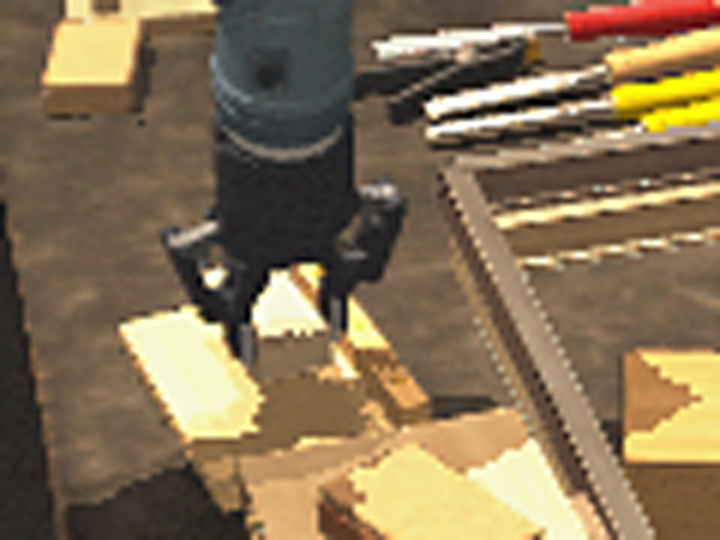

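View pics/t_o.png

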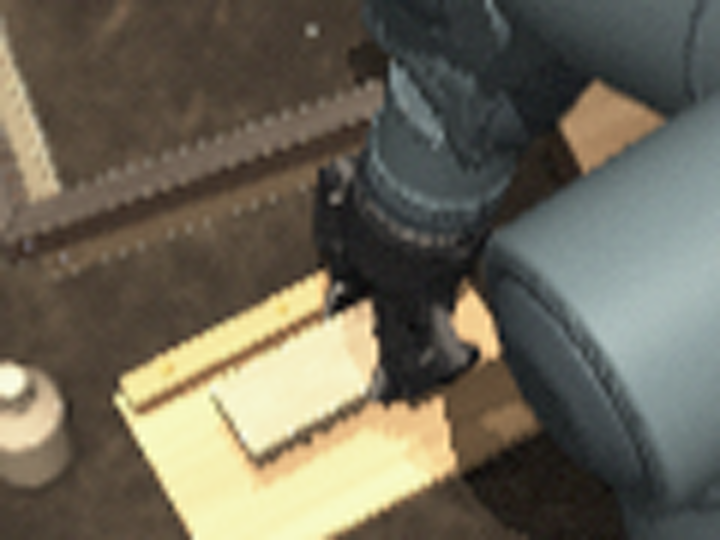

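Call:
play_rows:
  linear:
    - [0,14,0]
    - [0,0,0]
    - [3,0,11]
    - [0,0,0]
  rot:
    - [0,0,0]
    - [-0.6,0,0.4]
    - [0,0,0]
    - [0,0,0]
  gripper: [0.8,0.8,0.8,0.8]

```text
time: 16.95
ee_pos: [0.3761, 0.2304, 0.0358]
tcp_rot: [-179.7, 15.3, -84.0]
wrist_force: [-0.1, 0.0, -0.9]
gripper_width: 0.517
```

Run:
```python
from h import *
p,R=cur();o=r.observe();print(p,tobd(p),R.as_euler("xyz",degrees=True).round(1),o["gripper_width"]*85,o["wrist_force"].round(1))
rows(lin(board(-9,-20,24),TQ(276,-15.1),step=.02))
```

```text
[0.37606053 0.23038937 0.03576308] [-10.9403657  -18.56877339  35.76308058] [-179.7   15.3  -84. ] 43.918125487208556 [-0.1  0.  -0.9]
linear [[4.5, -1.9, 11.0]] 
rot [[-0.3, 0.2, -0.0]] n 1
end [0.3782 0.2292 0.024 ] [-180.    15.1  -84. ] maxlin 11.0 maxrot 0.3
```

Call:
play_rows:
  linear:
    - [3,0,8]
    - [0,0,0]
    - [0.8,0,3]
    - [0,0,0]
  rot:
    - [-0.3,0,0]
    - [0,0,0]
    - [0,0,0]
    - [0,0,0]
  gripper: [0.8,0.8,0.8,0.8]

```text
time: 17.45
ee_pos: [0.3763, 0.2295, 0.0228]
tcp_rot: [179.9, 15.3, -84.0]
wrist_force: [0.8, -0.3, -1.7]
gripper_width: 0.518
```

Run:
```python
from h import *
for n in("side","top"):
    im,d=r.grab_frame(n); cv2.imwrite(f"pics/{n}13.png",im)
crop(cv2.imread("pics/side13.png"),220,180,120,90,6,"pics/s_p.png");crop(cv2.imread("pics/top13.png"),210,250,120,90,6,"pics/t_p.png")
p,R=cur();o=r.observe();print(p,tobd(p),R.as_euler("xyz",degrees=True).round(1),o["gripper_width"]*85,o["wrist_force"].round(1))
```

```text
[0.37665399 0.22964928 0.02313993] [-10.42752339 -19.36683814  23.13993094] [180.   15.3 -84. ] 44.136095171521625 [ 0.5  0.  -1.3]
```

View pics/s_p.png

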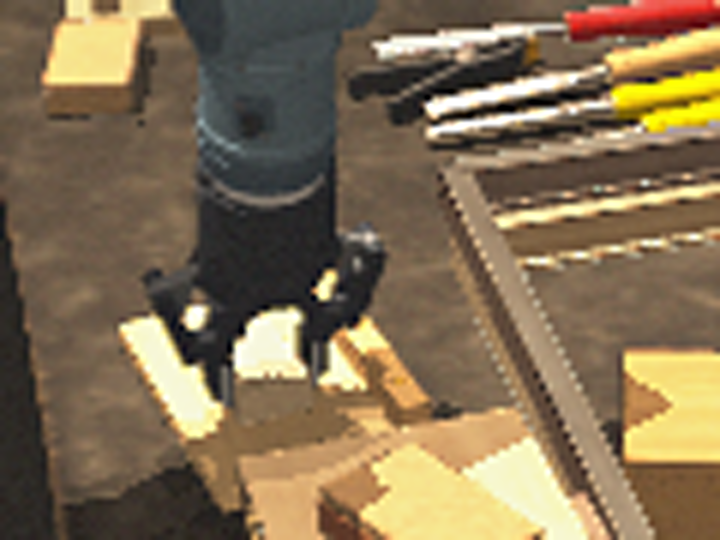

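View pics/t_p.png

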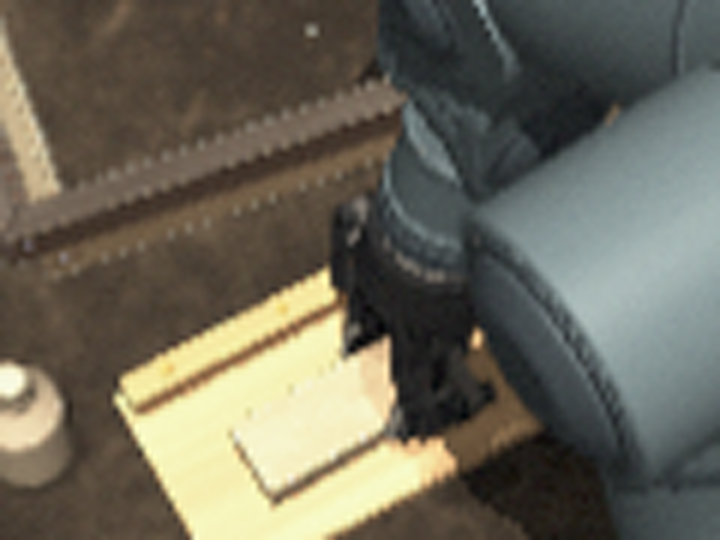

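Call:
play_rows:
  linear:
    - [0.4,0,2]
    - [0,0,0]
    - [0,0,0]
    - [0,0,0]
    - [0,0,0]
  rot:
    - [0,0,0]
    - [0,0,0]
    - [0,0,0]
    - [0,0,0]
    - [0,0,0]
  gripper: [0.8,0.8,0.3,0.3,0.3]

```text
time: 18.18
ee_pos: [0.3776, 0.2302, 0.0222]
tcp_rot: [-179.9, 15.4, -84.0]
wrist_force: [0.4, 0.6, -0.8]
gripper_width: 0.703
```

Run:
```python
from h import *
for n in("side","top"):
    im,d=r.grab_frame(n); cv2.imwrite(f"pics/{n}14.png",im)
crop(cv2.imread("pics/side14.png"),220,180,120,90,6,"pics/s_q.png");crop(cv2.imread("pics/top14.png"),210,250,120,90,6,"pics/t_q.png")
p,R=cur();o=r.observe();print(p,tobd(p),R.as_euler("xyz",degrees=True).round(1),o["gripper_width"]*85,o["wrist_force"].round(1))
```

```text
[0.37751974 0.23019433 0.02222654] [ -9.50953484 -18.91527247  22.22653692] [-179.9   15.4  -84. ] 59.83641090544842 [ 0.   0.5 -0.1]
```

View pics/t_q.png

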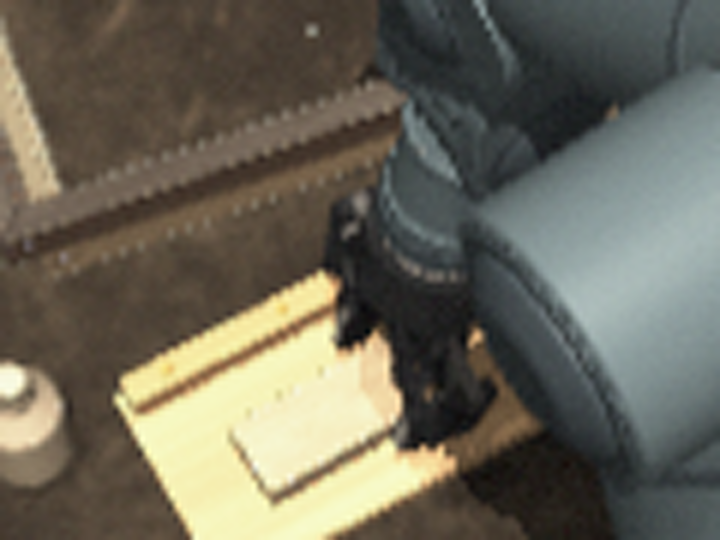

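Call:
play_rows:
  linear:
    - [-2.5,0,-9.5]
    - [-8,0,-29]
    - [-13,0,-48]
    - [0,30,-30]
    - [0,0,0]
  rot:
    - [0,0,0]
    - [0,0,0]
    - [0,0,0]
    - [0,7,0]
    - [0,8,0]
  gripper: [0.3,0.3,0.3,0.4,0.4]

```text
time: 18.9
ee_pos: [0.348, 0.2168, 0.1472]
tcp_rot: [-179.8, 0.0, -84.3]
wrist_force: [0.7, 0.4, -0.3]
gripper_width: 0.599
```

Run:
```python
from h import *
for n in("side","top"):
    im,d=r.grab_frame(n); cv2.imwrite(f"pics/{n}15.png",im)
crop(cv2.imread("pics/side15.png"),220,180,120,90,6,"pics/s_r.png");crop(cv2.imread("pics/top15.png"),210,250,120,90,6,"pics/t_r.png")
p,R=cur();o=r.observe();print(p,tobd(p),R.as_euler("xyz",degrees=True).round(1),o["gripper_width"]*85,o["wrist_force"].round(1),o["joint_pos"].round())
x=R.apply([1,0,0]);th=np.degrees(np.arcsin(x[2]));yaw=np.degrees(np.arctan2(x[1],x[0]))%360;print(th,yaw)
rows(arc(board(-58,11,90),yaw,th,186,0,10))
```

```text
[0.34854624 0.21994125 0.14583777] [-39.39605411 -26.08362498 145.8377709 ] [-179.9    0.3  -84. ] 50.86228962263808 [ 0.3  0.8 -0.1] [ 23.   6. -29.  55.   0. -73.]
-0.2664046310756355 276.03623894009695
linear [[-3.8, 1.7, 5.6], [-3.4, 2.3, 5.6], [-3.0, 2.8, 5.6], [-2.5, 3.3, 5.6], [-1.9, 3.7, 5.6], [-1.3, 3.9, 5.6], [-0.6, 4.1, 5.5], [0.1, 4.2, 5.6], [0.8, 4.1, 5.6], [1.4, 3.9, 5.6]] 
rot [[-0.1, 0.0, 9.0], [0.1, 0.1, 9.0], [-0.0, -0.0, 9.0], [0.0, 0.0, 9.0], [0.0, 0.0, 9.0], [0.1, 0.1, 9.0], [-0.0, -0.0, 9.0], [-0.0, 0.0, 9.0], [-0.0, 0.1, 9.0], [-0.0, -0.0, 9.0]] n 10
end [0.3262 0.2549 0.09  ] [-180.   -0. -174.] maxlin 5.6 maxrot 9.0
```

View pics/s_r.png

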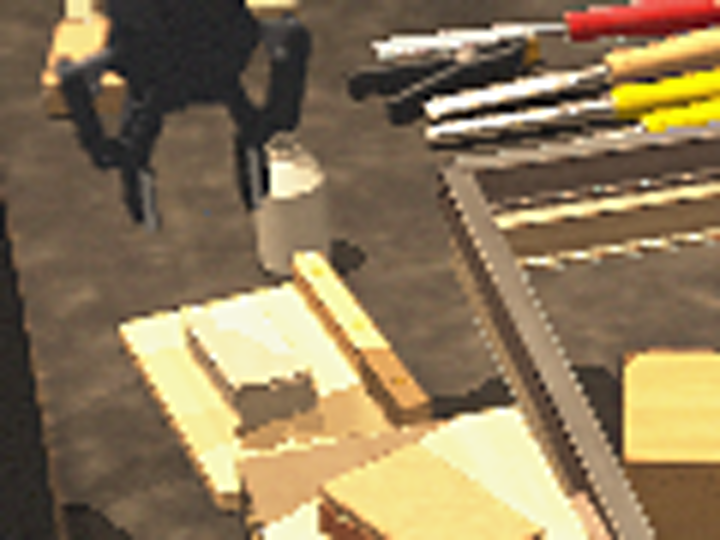

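View pics/t_r.png

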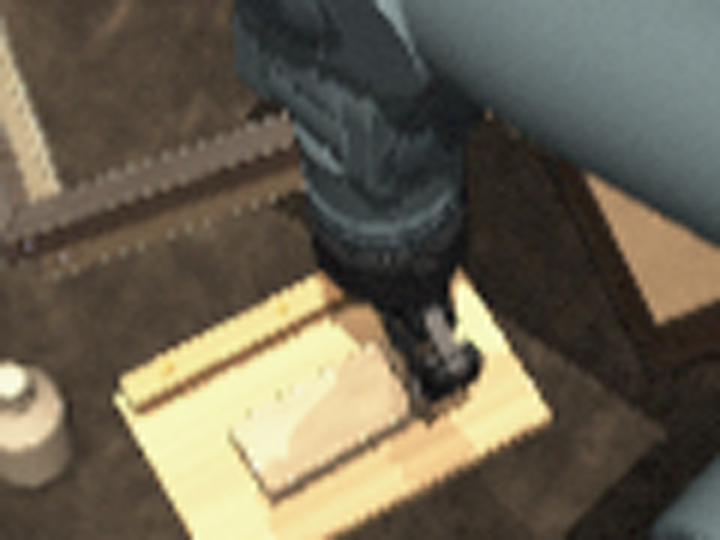

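Run:
```python
from h import *
for q in((190,325),(237,390),(312,370)): print(tobd(pt_plane("side",*cp(*q,220,180,6),.037)).round(1))
```

```text
[-36.9  40.   37. ]
[-33.3 -40.   37. ]
[ 12.1 -38.   37. ]
```

Call:
play_rows:
  linear:
    - [-3.8,1.7,5.6]
    - [-3.4,2.3,5.6]
    - [-3,2.8,5.6]
    - [-2.5,3.3,5.6]
    - [-1.9,3.7,5.6]
    - [-1.3,4,5.6]
    - [-0.6,4,5.6]
    - [0,4.2,5.6]
    - [0.8,4,5.6]
    - [1.4,4,5.6]
    - [0,0,0]
  rot:
    - [0,0,9]
    - [0,0,9]
    - [0,0,9]
    - [0,0,9]
    - [0,0,9]
    - [0,0,9]
    - [0,0,9]
    - [0,0,9]
    - [0,0,9]
    - [0,0,9]
    - [0,0,0]
  gripper: [0.4,0.4,0.4,0.4,0.4,0.4,0.4,0.4,0.4,0.4,0.4]

```text
time: 20.38
ee_pos: [0.3222, 0.2522, 0.0847]
tcp_rot: [178.8, -0.9, -177.1]
wrist_force: [-0.4, 0.7, 0.2]
gripper_width: 0.594
```

Run:
```python
from h import *
p,R=cur();o=r.observe();print(p,tobd(p),R.as_euler("xyz",degrees=True).round(1),o["gripper_width"]*85,o["wrist_force"].round(1),o["joint_pos"].round())
a=lin(board(-58,11,50),TQ(186,0));b=lin(board(-58,11,22),TQ(186,0),step=.015,start=a[-1]);rows(a+b)
```

```text
[0.32222882 0.25223941 0.08470816] [-62.19323045   8.7885201   84.70815525] [ 178.8   -0.9 -177.1] 50.52868274581615 [-0.4  0.7  0.2] [ 28.   9. -35.  46.   1.  25.]
linear [[-4.6, 1.7, 34.7], [0.0, -0.0, 14.0], [-0.0, -0.0, 14.0]] 
rot [[1.2, -0.8, -3.1], [0.0, -0.0, 0.0], [0.0, -0.0, 0.0]] n 3
end [0.3262 0.2549 0.022 ] [ 180.   -0. -174.] maxlin 34.7 maxrot 3.1
```

Call:
play_rows:
  linear:
    - [-3,1,32]
    - [0,0,12]
    - [0,0,10]
    - [0,0,0]
  rot:
    - [1.2,-0.8,-3.1]
    - [0,0,0]
    - [0,0,0]
    - [0,0,0]
  gripper: [0.4,0.4,0.4,0.4]

```text
time: 20.88
ee_pos: [0.3259, 0.2533, 0.0302]
tcp_rot: [179.8, -0.0, -173.7]
wrist_force: [-0.7, -0.2, -0.8]
gripper_width: 0.597
```

Run:
```python
from h import *
im,d=r.grab_frame("side"); cv2.imwrite(f"pics/side16.png",im)
crop(im,220,180,120,90,6,"pics/s_s.png")
p,R=cur();o=r.observe();print(p,tobd(p),R.as_euler("xyz",degrees=True).round(1),o["gripper_width"]*85,o["wrist_force"].round(1))
rows(lin(board(-12,10,22),TQ(186,0),step=.006))
```

```text
[0.32642737 0.25361213 0.03066331] [-57.87419376   9.71485166  30.66330502] [ 179.8    0.  -173.7] 51.10360152590259 [-0.4  0.1  0.5]
linear [[-5.7, 0.0, 1.1], [-5.8, 0.0, 1.1], [-5.7, 0.0, 1.1], [-5.7, 0.0, 1.1], [-5.8, 0.1, 1.0], [-5.7, -0.0, 1.1], [-5.7, 0.0, 1.1], [-5.8, 0.0, 1.1]] 
rot [[0.0, 0.0, 0.0], [0.1, 0.0, 0.1], [-0.0, 0.0, 0.0], [0.0, 0.0, 0.0], [0.0, 0.0, 0.1], [0.1, 0.0, 0.0], [-0.0, 0.0, 0.0], [0.0, 0.0, 0.1]] n 8
end [0.3721 0.2587 0.022 ] [ 180.    0. -174.] maxlin 5.8 maxrot 0.1
```

View pics/s_s.png

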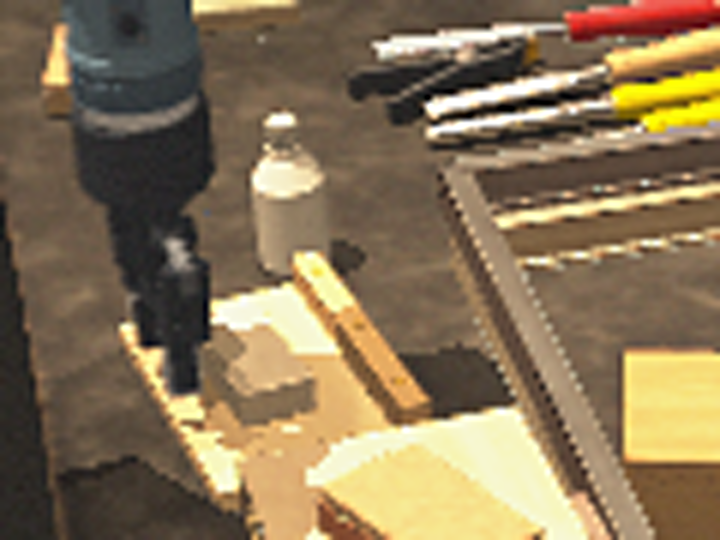

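Call:
play_rows:
  linear:
    - [0,0,8]
    - [-5,0,0.5]
    - [-5.5,0,0]
    - [-5.5,0,0]
    - [-5.5,0,0]
    - [-5,0,0]
    - [-5,0,0]
    - [-3,0,0]
    - [0,0,0]
  rot:
    - [0,0,0]
    - [0,0,0]
    - [0,0,0]
    - [0,0,0]
    - [0,0,0]
    - [0,0,0]
    - [0,0,0]
    - [0,0,0]
    - [0,0,0]
  gripper: [0.4,0.4,0.4,0.4,0.4,0.4,0.4,0.4,0.4]

```text
time: 22.05
ee_pos: [0.365, 0.2585, 0.0232]
tcp_rot: [179.7, 0.2, -173.7]
wrist_force: [1.2, -0.4, -0.8]
gripper_width: 0.601
```

Run:
```python
from h import *
for n in("side","top"):
    im,d=r.grab_frame(n); cv2.imwrite(f"pics/{n}17.png",im)
crop(cv2.imread("pics/side17.png"),220,180,120,90,6,"pics/s_t.png");crop(cv2.imread("pics/top17.png"),210,250,120,90,6,"pics/t_t.png")
p,R=cur();o=r.observe();print(p,tobd(p),R.as_euler("xyz",degrees=True).round(1),o["gripper_width"]*85,o["wrist_force"].round(1))
```

```text
[0.36469222 0.25850001 0.02320587] [-19.30803522  10.57619022  23.20586975] [ 179.7    0.2 -173.7] 50.96476965452737 [ 0.5 -0.1 -0.6]
```

View pics/s_t.png

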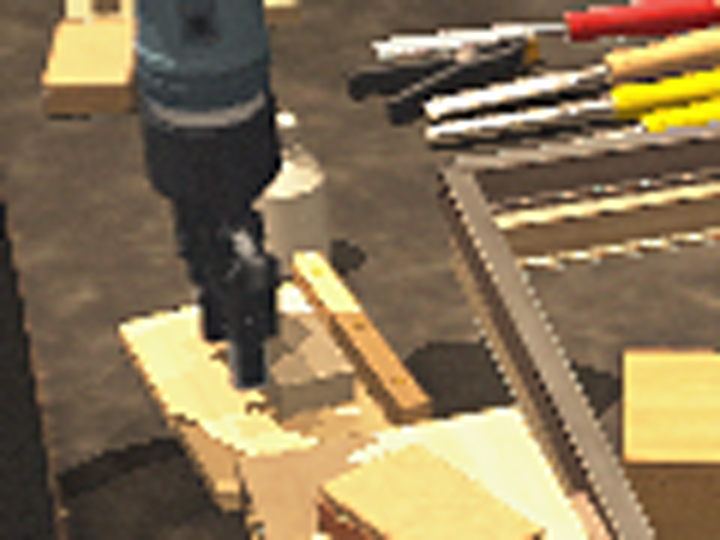

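View pics/t_t.png

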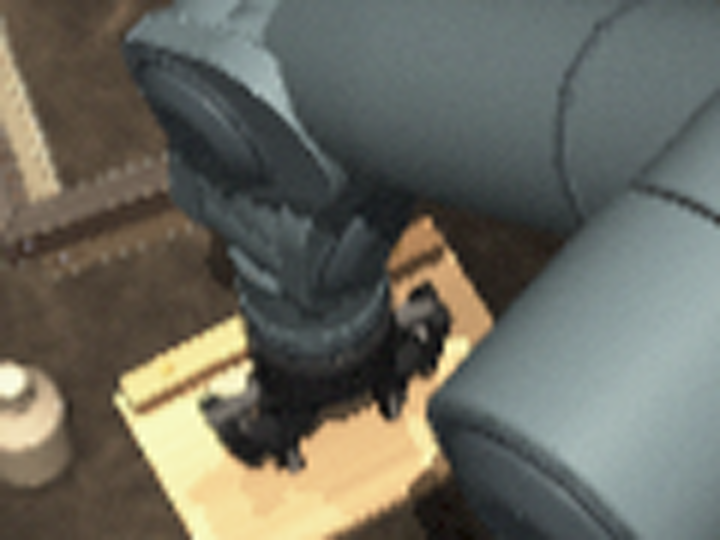

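Call:
play_rows:
  linear:
    - [-3,0,0]
    - [-3,0,0]
    - [-2,0,0]
  rot:
    - [0,0,0]
    - [0,0,0]
    - [0,0,0]
  gripper: [0.4,0.4,0.4]

```text
time: 22.52
ee_pos: [0.3723, 0.2592, 0.0231]
tcp_rot: [179.7, 0.2, -173.7]
wrist_force: [-0.7, 0.5, 0.3]
gripper_width: 0.601
```

Call:
play_rows:
  linear:
    - [-2,0,0]
  rot:
    - [0,0,0]
  gripper: [0.4]

```text
time: 22.65
ee_pos: [0.3738, 0.2593, 0.023]
tcp_rot: [179.7, 0.1, -173.7]
wrist_force: [-4.4, 0.7, 2.1]
gripper_width: 0.597
```

Call:
play_rows:
  linear:
    - [-2,0,0]
  rot:
    - [0,0,0]
  gripper: [0.4]

```text
time: 22.78
ee_pos: [0.3739, 0.2593, 0.0227]
tcp_rot: [179.7, -0.1, -173.6]
wrist_force: [-6.7, -0.3, 6.4]
gripper_width: 0.599
```

Run:
```python
from h import *
p,R=cur();o=r.observe();print(p,tobd(p),R.as_euler("xyz",degrees=True).round(1),o["wrist_force"].round(1),o["torque"].round(2))
```

```text
[0.37388579 0.25928604 0.0226635 ] [-10.08266821  10.39692574  22.66349508] [ 1.797e+02 -1.000e-01 -1.736e+02] [-6.7 -0.3  6.4] [0.1  1.33 0.2 ]
```

Call:
play_rows:
  linear:
    - [-3,0,-0.5]
    - [-3,0,-0.5]
  rot:
    - [0,0,0]
    - [0,0,0]
  gripper: [0.4,0.4]

```text
time: 23.02
ee_pos: [0.3738, 0.2592, 0.0226]
tcp_rot: [179.6, -0.8, -173.5]
wrist_force: [-7.0, -0.3, 6.6]
gripper_width: 0.603
```

Call:
play_rows:
  linear:
    - [3,0,0]
    - [10,0,0]
    - [20,0,-10]
    - [10,0,-40]
    - [0,0,-50]
    - [0,0,-40]
    - [0,0,0]
  rot:
    - [0,0,0]
    - [0,0,0]
    - [0,0,0]
    - [0,0,0]
    - [0,0,0]
    - [0,0,0]
    - [0,0,0]
  gripper: [0.4,0.4,0.4,0.4,1,1,1]

```text
time: 23.9
ee_pos: [0.3313, 0.2532, 0.167]
tcp_rot: [179.7, -0.5, -173.6]
wrist_force: [-0.3, 0.6, -0.2]
gripper_width: 0.003
```

Run:
```python
from h import *
for n in("side","top"):
    im,d=r.grab_frame(n); cv2.imwrite(f"pics/{n}18.png",im)
crop(cv2.imread("pics/side18.png"),220,180,120,90,6,"pics/s_u.png");crop(cv2.imread("pics/top18.png"),210,250,120,90,6,"pics/t_u.png")
p,R=cur();o=r.observe();print(p,tobd(p),R.as_euler("xyz",degrees=True).round(1),o["wrist_force"].round(1))
```

```text
[0.32932345 0.25206405 0.16411825] [-55.1557978    7.87252379 164.11824788] [ 179.8   -0.8 -173.6] [-0.4  0.5  0.1]
```

View pics/s_u.png

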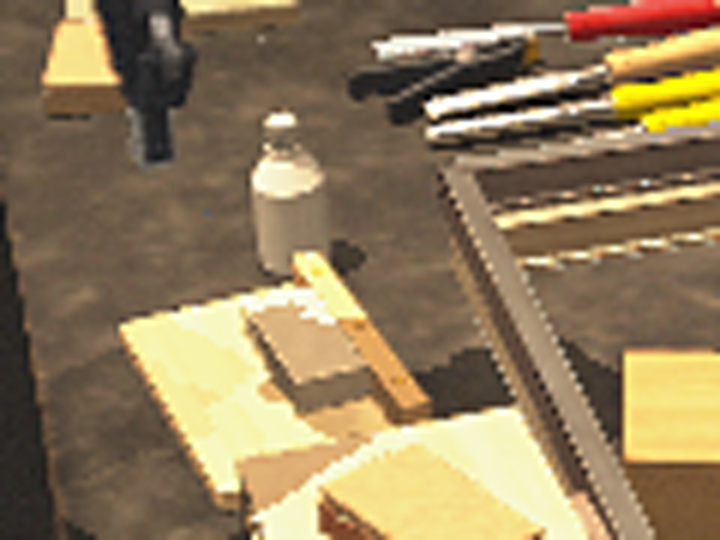

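View pics/t_u.png

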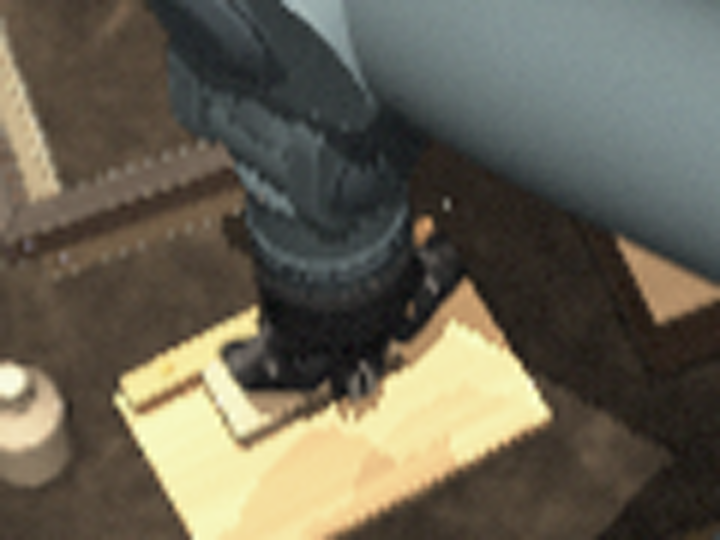

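Run:
```python
from h import *
t=stand(-185,-65,200);print(t)
p,R=cur();x=R.apply([1,0,0]);th=np.degrees(np.arcsin(x[2]));yaw=np.degrees(np.arctan2(x[1],x[0]))%360
rows(arc(t,yaw,th,147.8,0,14))
```

```text
[ 0.35831731 -0.36792044  0.2       ]
linear [[-26.6, -35.0, -3.1], [-24.9, -37.0, -2.8], [-23.0, -39.1, -2.9], [-21.1, -40.9, -2.8], [-19.0, -42.8, -2.7], [-16.7, -44.5, -2.7], [-14.4, -46.1, -2.7], [-11.8, -47.5, -2.7], [-9.3, -48.9, -2.6], [-6.4, -50.0, -2.5], [-3.7, -51.0, -2.6], [-0.8, -51.9, -2.5]] 
rot [[0.2, -0.1, 2.8], [-0.1, -0.0, 2.7], [0.0, -0.1, 2.8], [-0.0, -0.0, 2.7], [-0.0, -0.1, 2.8], [-0.1, -0.0, 2.8], [0.0, -0.1, 2.7], [-0.0, -0.1, 2.8], [-0.0, -0.0, 2.7], [-0.0, -0.1, 2.8], [-0.0, -0.0, 2.8], [-0.0, -0.1, 2.7]] n 12
linear [[2.3, -52.6, -2.5], [5.4, -53.0, -2.6]] 
rot [[-0.1, -0.0, 2.8], [0.0, -0.1, 2.7]] n 2
end [ 0.3583 -0.3679  0.2   ] [180.    0.  147.8] maxlin 53.0 maxrot 2.8
```

Call:
play_rows:
  linear:
    - [-20,-25,-15]
    - [-25,-37,-10]
    - [-23,-39,-3]
    - [-21,-41,-3]
    - [-19,-42.8,-3]
    - [-16.7,-44.5,-3]
    - [-14.4,-46,-3]
    - [-11.8,-47.5,-3]
    - [-9.3,-49,-2.5]
    - [-6.4,-50,-2.5]
    - [-3.7,-51,-2.5]
    - [-0.8,-45,-2.5]
  rot:
    - [0,0,2.8]
    - [0,0,2.8]
    - [0,0,2.8]
    - [0,0,2.8]
    - [0,0,2.8]
    - [0,0,2.8]
    - [0,0,2.8]
    - [0,0,2.8]
    - [0,0,2.8]
    - [0,0,2.8]
    - [0,0,2.8]
    - [0,0,2.8]
  gripper: [1,1,1,1,1,1,1,1,1,1,1,1]

```text
time: 25.5
ee_pos: [0.3968, -0.2756, 0.1945]
tcp_rot: [-179.1, -2.5, 152.1]
wrist_force: [0.1, -0.7, -0.9]
gripper_width: 0.001
```

Run:
```python
from h import *
p,R=cur();x=R.apply([1,0,0]);th=np.degrees(np.arcsin(x[2]));yaw=np.degrees(np.arctan2(x[1],x[0]))%360;print(p,tost(p),yaw,th)
rows(lin(stand(-188,-65,170),TQ(147.8,0),step=.045))
im,d=r.grab_frame("top"); cv2.imwrite("pics/top19.png",im); crop(im,210,250,120,90,6,"pics/t_v.png")
im,d=r.grab_frame("side"); cv2.imwrite("pics/side19.png",im); crop(im,220,180,120,90,6,"pics/s_v.png")
```

```text
[ 0.39684972 -0.27556168  0.19452252] [-201.60993396   33.68636295  194.52251564] 152.12892977297545 2.4671511874418104
linear [[-2.4, -33.0, 8.6], [-3.1, -33.0, 8.4], [-3.8, -33.0, 8.4]] 
rot [[-0.3, -0.8, 1.4], [-0.3, -0.8, 1.5], [-0.4, -0.8, 1.4]] n 3
end [ 0.3558 -0.3664  0.17  ] [180.   -0.  147.8] maxlin 33.0 maxrot 1.5
```

View pics/t_v.png

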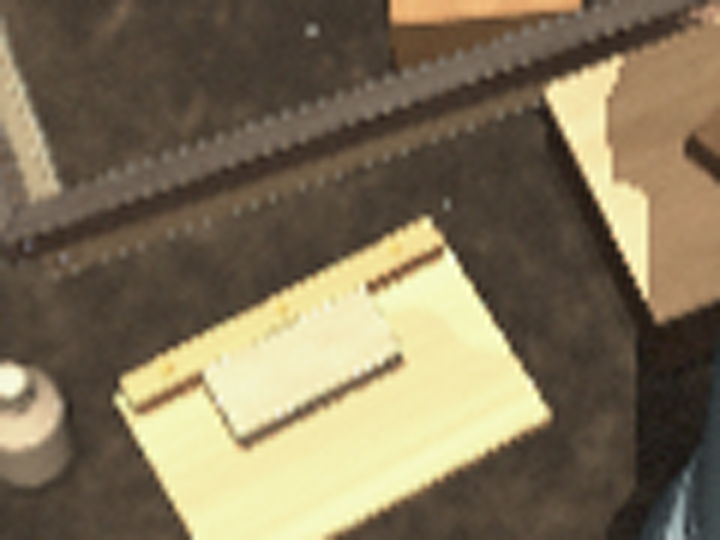

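View pics/s_v.png

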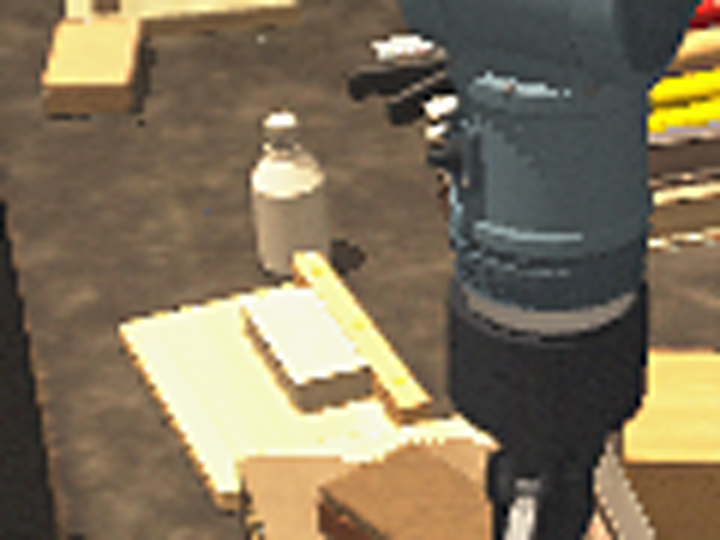

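Call:
play_rows:
  linear:
    - [-2,-33,8]
    - [-3,-33,8]
    - [-4,-33,8]
    - [0,0,0]
  rot:
    - [-0.3,-0.8,1.4]
    - [-0.3,-0.8,1.4]
    - [-0.3,-0.8,1.4]
    - [0,0,0]
  gripper: [1,1,1,1]

```text
time: 26.1
ee_pos: [0.3519, -0.3656, 0.1641]
tcp_rot: [179.8, -0.5, 147.7]
wrist_force: [0.7, 0.5, -0.2]
gripper_width: -0.002
```

Run:
```python
from h import *
p,R=cur();print(p,tost(p),R.as_euler("xyz",degrees=True).round(1))
rows(lin(stand(-185,-65,72),TQ(147.8,0),step=.045))
im,d=r.grab_frame("side"); cv2.imwrite("pics/side20.png",im); crop(im,270,260,160,120,5,"pics/s_w.png")
```

```text
[ 0.35193904 -0.36560253  0.1640971 ] [-191.63240982  -66.43742407  164.09709809] [179.8  -0.5 147.7]
linear [[-2.5, 0.4, 30.7], [-2.3, 0.4, 30.7], [-2.4, 0.5, 30.7]] 
rot [[0.1, -0.2, -0.0], [0.0, -0.1, -0.1], [0.1, -0.2, 0.0]] n 3
end [ 0.3584 -0.3679  0.072 ] [-180.     0.   147.8] maxlin 30.7 maxrot 0.2
```

View pics/s_w.png

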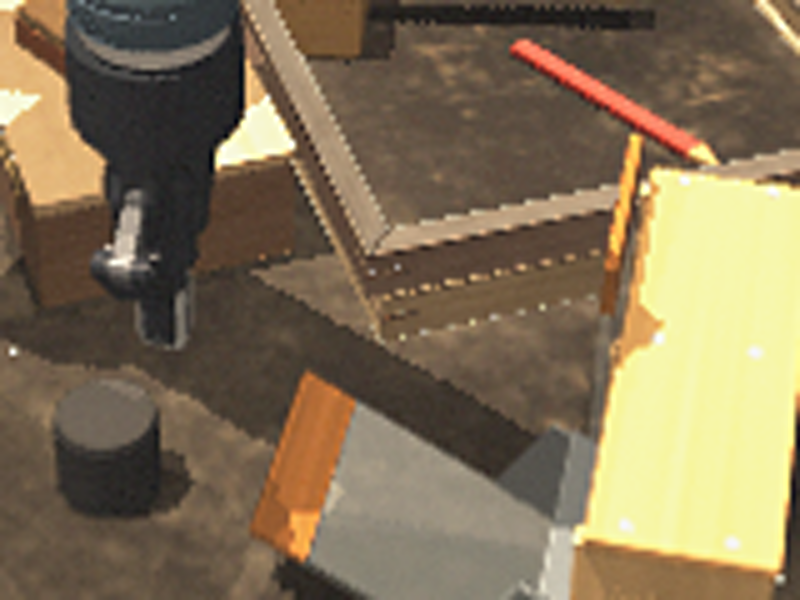

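Call:
play_rows:
  linear:
    - [-3,0,30]
    - [-3,0,30]
    - [-3,0,28]
    - [0,0,0]
  rot:
    - [0,0,0]
    - [0,0,0]
    - [0,0,0]
    - [0,0,0]
  gripper: [1,1,1,1]

```text
time: 26.65
ee_pos: [0.3617, -0.3623, 0.0726]
tcp_rot: [179.6, -0.7, 148.2]
wrist_force: [0.0, 0.0, 0.3]
gripper_width: 0.001
```

```bash
cat > cl.py <<'E'
from h import *
import sys
a0=float(sys.argv[1]);a1=float(sys.argv[2]);st=float(sys.argv[3])
p,R=cur();print(p,tost(p),R.as_euler("xyz",degrees=True).round(1),r.observe()["wrist_force"].round(1))
Q=TQ(147.8,0);ps=[]
for a in np.arange(a0,a1-.01,-st):
    a=np.radians(a);ps.append((stand(-165*np.sin(a)-3.5*np.cos(a)-11+1,-63,12+165*np.cos(a)-3.5*np.sin(a)-25),Q))
rows(ps)
E
python3 cl.py 62 24 3.5
python3 - <<'E'
from h import *
im,d=r.grab_frame("side"); cv2.imwrite("pics/side21.png",im); crop(im,270,260,160,120,5,"pics/s_x.png")
E
```

```text
[ 0.36173081 -0.36231606  0.07262862] [-185.09795935  -58.43863247   72.62862288] [179.6  -0.7 148.2] [0.  0.  0.3]
linear [[-27.9, -4.8, 10.9], [-4.8, -0.1, -8.9], [-5.3, 0.0, -8.5], [-5.9, 0.0, -8.2], [-6.3, 0.0, -7.9], [-6.8, 0.0, -7.4], [-7.3, 0.0, -7.0], [-7.7, 0.0, -6.5], [-8.0, 0.0, -6.1], [-8.4, 0.0, -5.6], [-8.8, 0.0, -5.0]] 
rot [[0.4, -0.7, 0.4], [-0.0, -0.0, 0.0], [-0.0, -0.0, 0.0], [-0.0, -0.0, 0.0], [-0.0, -0.0, 0.0], [-0.0, -0.0, 0.0], [-0.0, -0.0, 0.0], [-0.0, -0.0, 0.0], [-0.0, -0.0, 0.0], [-0.0, -0.0, 0.0], [-0.0, -0.0, 0.0]] n 11
end [ 0.4415 -0.4179  0.1324] [-180.    -0.   147.8] maxlin 27.9 maxrot 0.7
```

View pics/s_x.png

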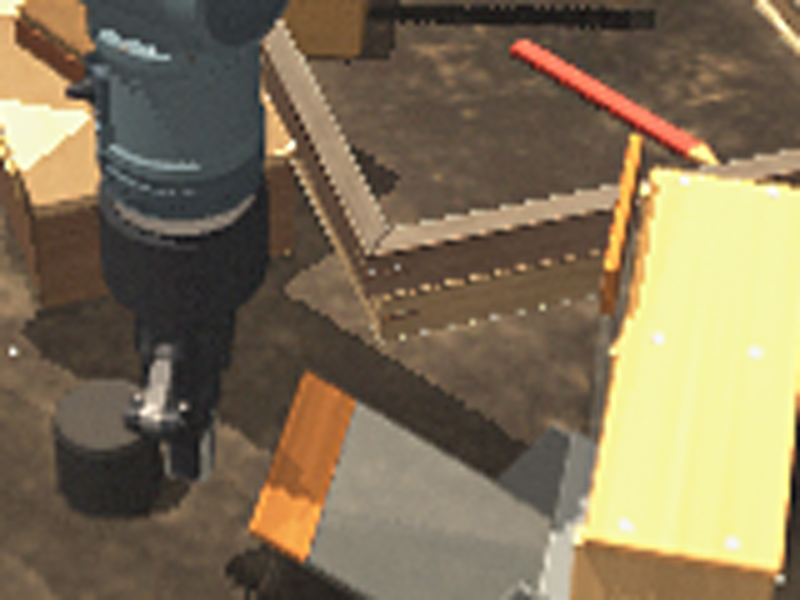

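Call:
play_rows:
  linear:
    - [-14,-3,3]
    - [-14,-2,4]
    - [-5,0,-7]
    - [-5.3,0,-8]
    - [-6,0,-8]
    - [-6.3,0,-8]
    - [-6.8,0,-7.5]
    - [-7.3,0,-7]
    - [-7.7,0,-6.5]
    - [-8,0,-6]
    - [-8,0,-5.5]
    - [-8,0,-5]
  rot:
    - [0.2,-0.4,0.2]
    - [0.2,-0.3,0.2]
    - [0,0,0]
    - [0,0,0]
    - [0,0,0]
    - [0,0,0]
    - [0,0,0]
    - [0,0,0]
    - [0,0,0]
    - [0,0,0]
    - [0,0,0]
    - [0,0,0]
  gripper: [1,1,1,1,1,1,1,1,1,1,1,1]

```text
time: 28.2
ee_pos: [0.4473, -0.4223, 0.142]
tcp_rot: [-179.8, 0.1, 147.8]
wrist_force: [-0.4, 0.5, -0.6]
gripper_width: -0.001
```

```bash
python3 cl.py 20 -2 2
python3 - <<'E'
from h import *
im,d=r.grab_frame("side"); cv2.imwrite("pics/side22.png",im); crop(im,290,250,160,120,5,"pics/s_y.png")
E
```

```text
[ 0.44729097 -0.42230258  0.14196499] [-80.73214147 -63.6058372  141.96499032] [-1.798e+02  1.000e-01  1.478e+02] [-0.4  0.5 -0.6]
linear [[-11.0, 0.6, 1.1], [-5.4, 0.0, -1.9], [-5.5, -0.0, -1.8], [-5.5, -0.0, -1.6], [-5.6, -0.0, -1.5], [-5.6, -0.0, -1.2], [-5.7, -0.0, -1.0], [-5.7, -0.0, -0.8], [-5.7, -0.0, -0.6], [-5.8, -0.0, -0.4], [-5.7, -0.0, -0.3], [-5.8, -0.0, 0.0]] 
rot [[-0.2, 0.1, 0.0], [-0.0, 0.0, 0.0], [-0.0, 0.0, 0.0], [-0.0, 0.0, 0.0], [-0.0, 0.0, 0.0], [-0.0, 0.0, 0.0], [-0.0, 0.0, 0.0], [-0.0, 0.0, 0.0], [-0.0, 0.0, 0.0], [-0.0, 0.0, 0.0], [-0.0, 0.0, 0.0], [-0.0, 0.0, 0.0]] n 12
end [ 0.5094 -0.4607  0.152 ] [-180.     0.   147.8] maxlin 11.0 maxrot 0.2
```

View pics/s_y.png

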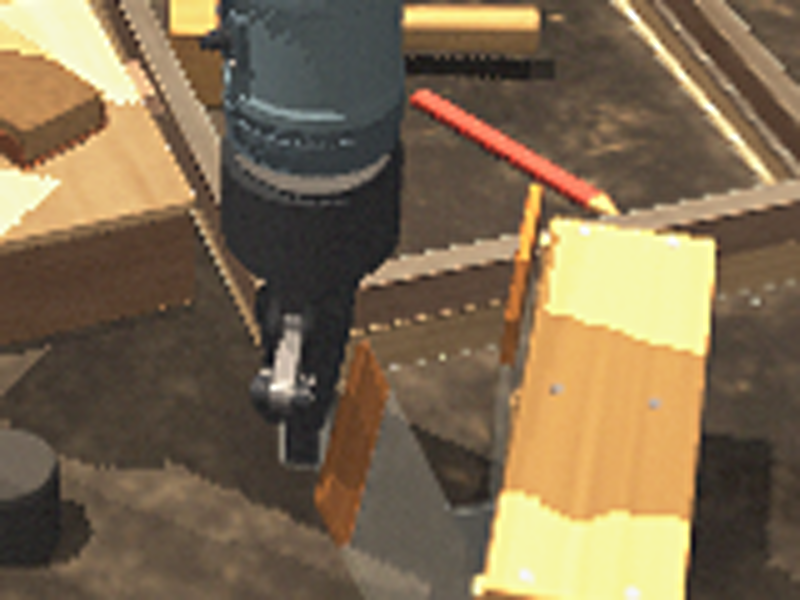

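Bin is closing nicely, with the finger in front of the lip. Continue.

Call:
play_rows:
  linear:
    - [-7,0,0]
    - [-5.4,0,-1.5]
    - [-5.5,0,-1.5]
    - [-5.5,0,-1.5]
    - [-5.6,0,-1.5]
    - [-5.6,0,-1.2]
    - [-5.7,0,-1]
    - [-5.7,0,-0.8]
    - [-5.7,0,-0.6]
    - [-5,0,-0.4]
    - [-4,0,0]
    - [-3,0,0]
  rot:
    - [0,0,0]
    - [0,0,0]
    - [0,0,0]
    - [0,0,0]
    - [0,0,0]
    - [0,0,0]
    - [0,0,0]
    - [0,0,0]
    - [0,0,0]
    - [0,0,0]
    - [0,0,0]
    - [0,0,0]
  gripper: [1,1,1,1,1,1,1,1,1,1,1,1]

```text
time: 29.75
ee_pos: [0.5035, -0.4578, 0.1531]
tcp_rot: [-179.7, -0.1, 147.8]
wrist_force: [-11.1, 8.4, 9.2]
gripper_width: -0.001
```

Run:
```python
from h import *
p,R=cur();print(p,tost(p),R.as_euler("xyz",degrees=True).round(1),r.observe()["wrist_force"].round(1))
im,d=r.grab_frame("side"); cv2.imwrite("pics/side23.png",im); crop(im,310,250,160,120,5,"pics/s_z.png")
```

```text
[ 0.50353604 -0.45777311  0.15306062] [-14.23655123 -63.6490939  153.06062148] [-1.797e+02 -1.000e-01  1.478e+02] [-11.1   8.4   9.2]
```

View pics/s_z.png

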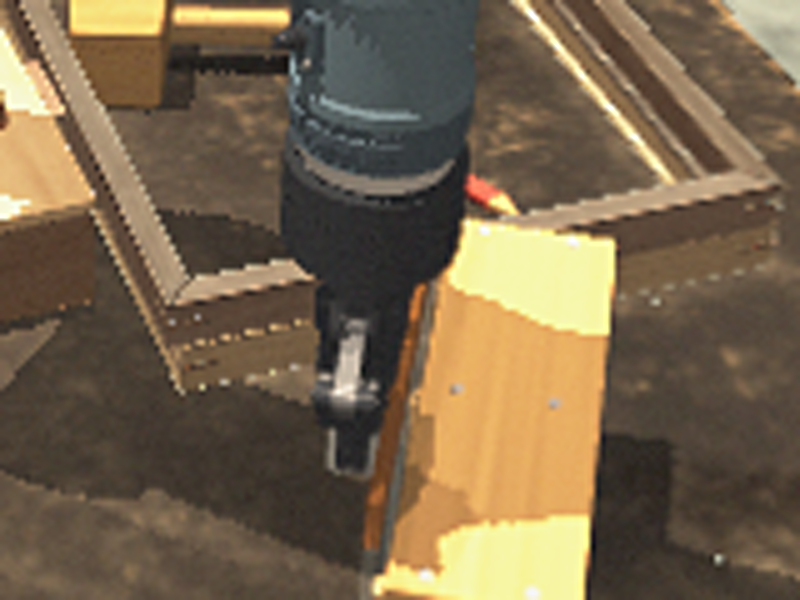

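Call:
play_rows:
  linear:
    - [2,0,0]
    - [6,0,0]
    - [20,0,0]
    - [40,0,-10]
    - [40,0,-30]
    - [30,0,-30]
    - [0,20,-10]
    - [0,0,0]
  rot:
    - [0,0,0]
    - [0,0,0]
    - [0,0,0]
    - [0,0,0]
    - [0,0,0]
    - [0,0,0]
    - [0,0,0]
    - [0,0,0]
  gripper: [1,1,1,1,1,1,1,1]

```text
time: 30.8
ee_pos: [0.395, -0.3642, 0.2344]
tcp_rot: [-179.7, 0.1, 147.8]
wrist_force: [-0.7, -1.4, -0.4]
gripper_width: 0.001
```

Run:
```python
from h import *
p,R=cur();print(p,tost(p),r.observe()["wrist_force"].round(1),r.observe()["time"])
for n in("side","top"):
    im,d=r.grab_frame(n); cv2.imwrite(f"pics/{n}24.png",im);np.save(f"pics/{n}24.npy",d)
s=cv2.imread("pics/side24.png");t=cv2.imread("pics/top24.png")
o=cv2.resize(s[250:370,310:470],None,fx=5,fy=5,interpolation=cv2.INTER_CUBIC)
cv2.imwrite("pics/fa.png",o)
crop(t,210,250,120,90,6,"pics/fc.png");crop(s,220,180,120,90,6,"pics/fd.png")
b=lambda x,y,z:[x/1e3,y/1e3,z/1e3]
# lip edges shut: before vs now depth-based
for n,k in(("side","side0"),("side","side24")):
    P=cloud(n,np.load(f"pics/{k}.npy"));q=P[280:420,375:445].reshape(-1,3);L=np.array([tost(x) for x in q[(q[:,2]>.16)&(q[:,2]<.185)]])
    for lo,hi in((7,113),(-113,-7)):
        m=L[(L[:,1]>lo)&(L[:,1]<hi)&(abs(L[:,0])<60)];print(k,lo,len(m),m.mean(0).round(1))
```

```text
[ 0.39503356 -0.36424034  0.23437772] [-155.8919977   -42.3207058   234.37771974] [-0.7 -1.4 -0.4] 30.8
side0 7 101 [  1.2  53.3 173.7]
side0 -113 136 [  1.3 -66.2 173.9]
side24 7 107 [  1.3  52.9 173.6]
side24 -113 139 [  1.3 -67.3 173.6]
```

View pics/fa.png

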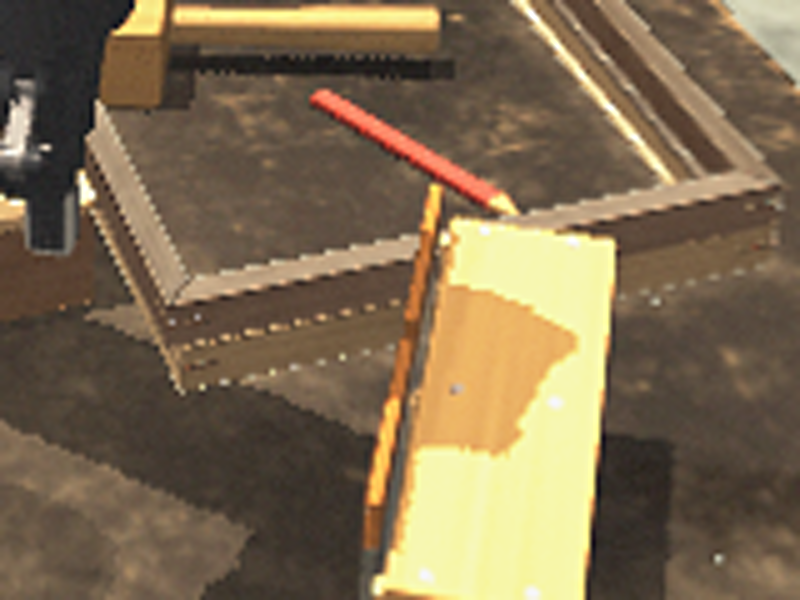

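View pics/fc.png

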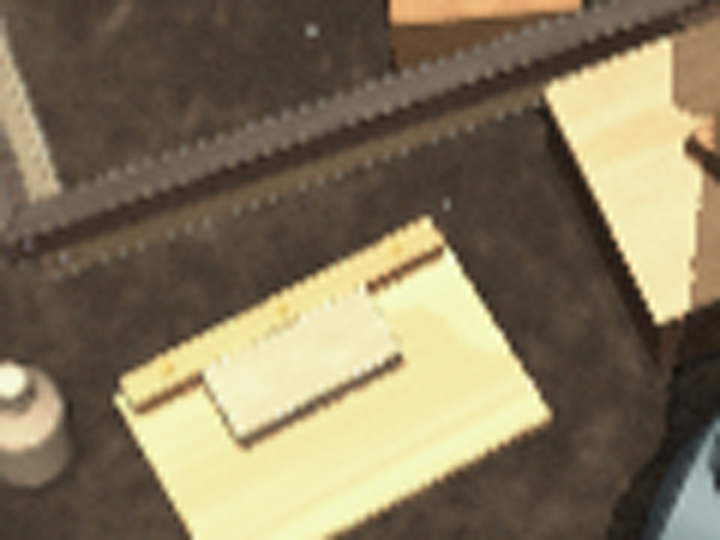

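View pics/fd.png

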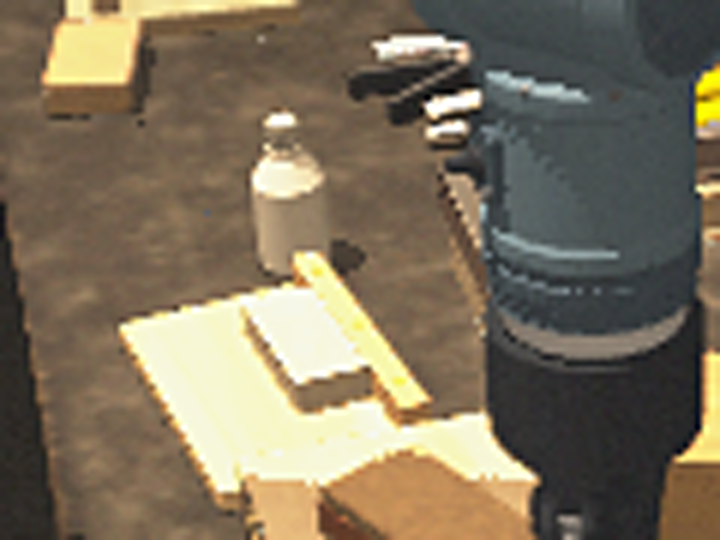

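View pics/top24.png

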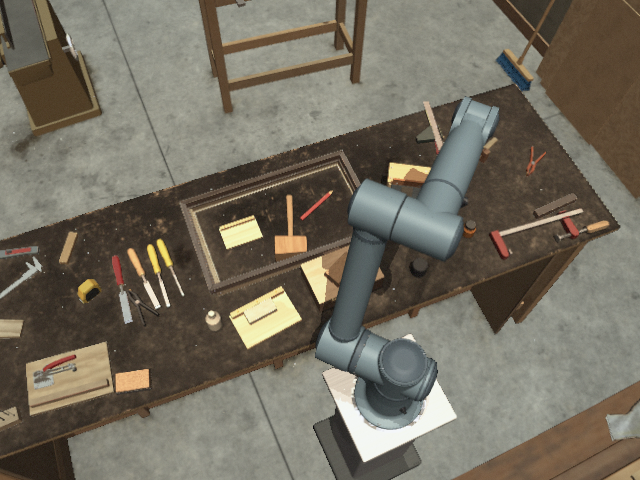

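Run:
```python
from h import *
t=cv2.imread("pics/top24.png");s=cv2.imread("pics/side24.png")
def z(im,u0,v0,w,h,k,name):
    o=cv2.resize(im[v0:v0+h,u0:u0+w],None,fx=k,fy=k,interpolation=cv2.INTER_NEAREST).astype(float);cv2.imwrite(name,np.clip((o-40)*1.15,0,255).astype(np.uint8))
z(t,226,284,62,46,12,"pics/ga.png");z(s,250,215,50,38,15,"pics/gb.png")
```

```text
(no output)
```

View pics/ga.png

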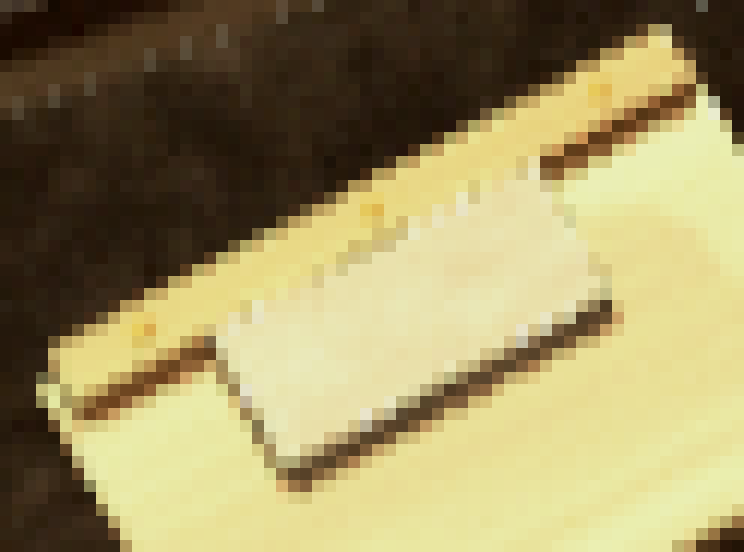

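View pics/gb.png

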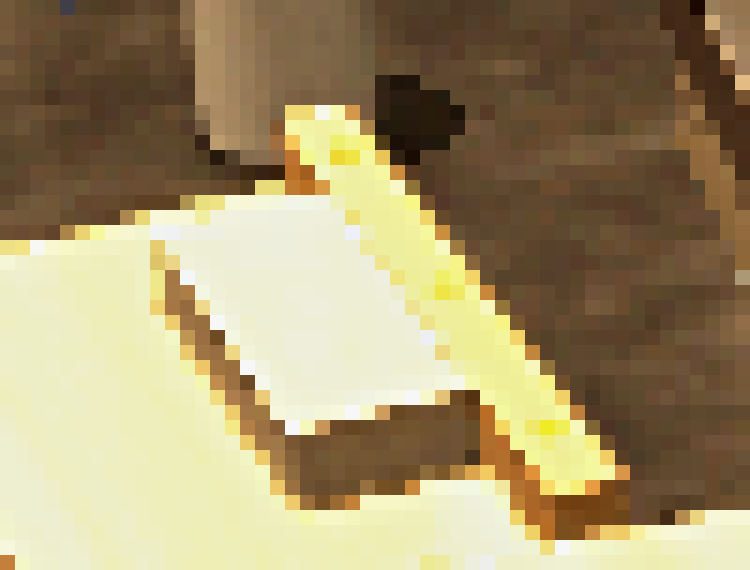

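Run:
```python
from workcell import r
print(r.observe()["joint_vel"].round(2), r.observe()["wrist_force"].round(1)); print(r.job_done())
```

```text
[-0.45  1.21 -0.19  0.04  0.1  -0.08] [-0.2  0.   0.8]
the job is handed in; nothing more can be done
None
```

I handed the job in at about 31 s of the 72 s; no verdict was reported.

**What I did:**
- The longer, pale block was in the right bin, so I hooked a fingertip behind that lip and tilted the bin fully open.
- I lifted the block out and laid it flat on the larger stop board.
- I pushed its long edge square against the fence with two fingertips, to about 7 N.
- I pushed the right bin shut against its stop and backed the arm clear.

**Last checks:**
- **Block:** both cameras show it flat, with no visible gap to the fence, parallel to it, and about 10 mm from the middle of the board.
- **Bins:** the depth reading puts both lips within about 0.1 mm of where they stood, shut, at the start.
- **Jars and bottle:** they look upright and unmoved in the pictures; I compared these by eye only.
- **Arm:** it was in free air with about 1 N at the wrist.

**Not settled:**
- **Top camera:** it disagreed with the side camera by about 10 mm, more than the stated 2 mm. The side camera matched the measured tool position better, so I relied on it for the stand, and on contact against the fence for the final placing.
- **Short block:** the arm hid it in the last top view, so I did not see it again at the end. I never touched its bin, and that bin's lip had not moved.

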